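Open the camera-gear safe by its release hole and take out the tall lens

TASK

The keypad of the camera-gear safe has gone dead: draw the wooden dowel from the pen block, push it through the small round release hole in the safe's sloping panel, against the back of the spring latch inside, until the latch lets go and the lid springs ajar, and slip the dowel fully back into its own hole in the pen block. Swing the lid up until it stands fully open by itself, then lift out the taller of the two lenses, keep it upright and stand it gently on the black desk mat in the clear space in front of the camera. Leave the short lens, the pencils, the camera and everything else where they are, and leave the lid open.

Things in the scene. Friction and masses are not known exactly. Their poses are not given: they have to be found in the camera images.
- safe: Fixed grey desk safe, 238 (x) by 290 (y) by 107 mm. Origin: middle of its underside; z up, x towards the hinge, y along it. The keypad panel rises at 30 deg from level from 47 mm high at the front edge (x=-119) to 84 at x=-55; the lid covers x=-58 to 119. Compartment under the lid: x -28 to 115, y -139 to 139, walls 92 high, foam 18 high with a round well 8 deep, 63 wide at x=42, y=-62 and y=62.
- release_hole (a point): Middle of the release hole's mouth in the sloping panel (x=-87, y=-75, z=65.5 mm of the safe; safe's axes): 18 mm wide, bevelled rim, square to the panel: the way in is (0.5, 0, -0.866), 30 deg from straight down. The latch's flat tail is 16 mm in; it yields at 5 to 9 N, lets go 6 to 7 mm further (tip about 23 mm in) and stops at 26 mm in.
- latch (a joint): Turn of the spring latch in the safe, rad: 0 at rest, hooked over the lid's keeper; lets go at about 0.14 to 0.17; stop at 0.24. It springs back when the dowel leaves.
- lid (a joint): Opening of the lid, rad: 0 shut, 1.75 at its stop just past upright; fully open is over 1.45. Let go by the latch it springs ajar by itself to about 0.5 (0.3 to 0.8); its front edge is then about 200 mm above the desk. Its hinge spring nearly balances it: it swings up with 1 to 2 N at the tab and stays where it is left.
- pull_tab (a point): Grip point of the black pull tab, a tongue jutting 36 mm from the middle of the lid's front edge, 24 mm wide along the safe's y and 8 mm thick, free beneath: the point is midway across it, 24 mm out from the lid's edge, 201 mm from the hinge line towards the front and 9 mm above it (lid shut); it moves with the lid about the hinge. Axes turn with the lid: x to the hinge, y along it, z out of the top.
- lid_hinge (a point): Middle of the lid's fixed hinge line, at x=119, z=92 mm of the safe, along the safe's y (safe's axes).
- tall_lens_center (a point): Middle, half-way up, of the taller lens: black cylinder 58 mm wide, 72 mm tall, ribbed rings, flat caps, 0.28 to 0.46 kg; z along its axis, up. It starts upright in one of the two wells (which one varies), its foot 10 mm above the desk. The other lens is as wide but 36 mm tall.
- mat: Black mat fixed on the desk, 240 (x) by 220 (y) by 3 mm. Origin: middle of its underside, z up. The camera (132 mm wide, 97 high) stands on its +x half, all beyond x=20 mm; the -x half is clear. The mat lies beside the safe, on the side of its sloping panel.
- stand: Wooden pen block, fixed, 78 (x) by 168 (y) by 62 mm. Origin: middle of its underside, z up. In its level top are three upright bevelled holes 18 mm wide and 45 mm deep, in a row at x=0, y=-42, 0 and 42 mm. The dowel stands in one, a dark pointed pencil 8 mm thick in each other; which is where varies. The block stands beside the safe, on its hinge side.
- dowel_center (a point): Middle of the dowel: plain round beech stick 12 mm thick, 150 mm long, flat ends, 30 g. z runs along it from the foot to the free upper end. At first it stands upright, loosely (it may lean up to 8 deg), 45 mm deep in its hole with 105 mm out.
- dowel_tip (a point): Middle of the dowel's foot, the end in the hole at the start, 75 mm from its middle; axes as the dowel's.
- camera: Bystander: black camera body without a lens, 132 mm wide, loose on the mat. Origin: middle of its underside; it looks to its -x.
- short_lens: Bystander: the short lens, 58 mm in diameter, 36 mm tall, loose in the other well. Origin: centre of its underside.
- pencil_a: Bystander: dark pencil 142 mm long, loose in the pen block, point up. Origin: centre of its foot in the hole.
- pencil_b: Bystander: dark pencil 128 mm long, loose in the pen block, point up. Origin: centre of its foot in the hole.
- filter_case: Bystander: flat round black filter case, 78 mm wide and 16 mm high, loose on the desk near the robot.
- card_case: Bystander: grey memory-card case, 75 by 105 by 18 mm, loose on the desk near the robot.

How it is judged:
By the outcome, as a careful person would: the job done as asked, in the order asked, and still so for the second after the job is handed in, with the robot touching nothing.
It also fails if it takes over 72 s, if anything falls off the work surface, if the arm or the gripper's body presses on something with over 40 N, if the wrist force passes 120 N, or if a joint passes its speed limit or range.

ROBOT

A 6-joint arm with a two-finger parallel gripper is mounted at the origin on the work surface. World frame = base frame: x ahead of the robot, y to its left, z up, the work surface at z = 0. Lengths are in m, angles in rad, forces in N, time in s.
With the tool pointing down it reaches from about 0.375 to 0.75 m from the base axis. Payload 9 kg.
Tool frame: the origin (TCP) lies on the front face of the gripper's body, between the roots of the fingers; the fingertips stand ahead of it and the grasp point (between the pads) lies 54 mm ahead of it (robot.tip_reach is the z of the fingertips in the tool frame, in m); z points along the fingers, y is the line along which they close (so a half turn about z gives the same grasp; the last joint's range is limited). The gripper opens to 85 mm and grips with 20 to 120 N. Pads are 22 mm wide; open, the fingers measure 114 mm over their backs; the gripper's body (76 mm by 85 mm) begins 54 mm behind the grasp point. The pads swing forward as they close: fully open they stand 13 mm farther back than shut.
Start: joints at [0.926, 0.104, 0.097, 1.564, 0, 1.353], TCP at [0.248, 0.546, 0.304] pointing down, gripper open.
Joint ranges: [-2.99, 2.99], [-0.84, 1.86], [-1.1, 1.16], [-1.84, 2.11], [-1.51, 1.56], [-3.14, 3.14]. Speed limits (rad/s): [2.22, 2.22, 2.57, 3.14, 3.14, 3.14].

INTERFACE

Orientations are given as a unit quaternion [w, x, y, z].
In Python, from bench import sensors, snapshot, order, robot gives the robot as it stands.
- The arm moves only by the tool drive_tool, never from a script. Its argument "plan" is a list of rows, each an object of numbers: "x", "y", "z": the shift along the tool's x, y, z in m; "wx", "wy", "wz": the turn, a rotation vector about the tool's x, y, z in degrees; "grip": the opening, from -1 (shut) to 1 (fully open). A call has exactly 10 rows; each row shifts and turns the commanded pose from where the row before left it, along the tool's axes as they then stand; what a row does not reach is not made up. A row lasts 1/12 s, in which the tool goes at most 41.7 mm and 7.16 degrees, less where a joint would pass 70% of its speed; a pose out of reach is approached as far as the arm can. A call with a gripper value outside its range is refused whole. The fingers move at their own pace and stop on an object; the grip force is fixed at half the most. Time passes only in rows, so rows that do not move let the fingers close, or fill a call up. It gives the time, the measured TCP pose, the force, the opening and the grip force at its end, in the units of the state.
- sensors.get_obs(): the state, without advancing time (a new reading comes with each control period).
- snapshot(name): name is "scene" or "top" or "wrist"; returns a dict with "image" (420x560x3 uint8, blue, green, red), "z_map" (420x560 float32, m along the optical axis (not along the pixel's ray), 0 where there is no reading), "K" (3x3 intrinsics, pixels), "k1" (the pictures are not rectified: a ray, as slopes to the right and down, at radius r is drawn at 1 + k1 r^2 times it, then the intrinsics apply), "pose" (4x4, takes a point from camera to world coordinates). Camera axes: x right, y up, looking along -z (the intrinsics and any distortion apply to the point x, -y, -z); pixel columns grow to the right and rows downward; lengths in m; the calibration is good to about 2 mm. A picture is of the moment at which its call begins.
- order.finish_job(): hands the job in; it is judged then, once.
The state is a dict: "clock": time; "joint_pos": joint angles; "joint_vel": joint speeds; "effort": joint torques, N m; "tcp_pos": TCP position; "tcp_rot": TCP orientation; "wrist_force": force on the tool from outside, world axes, zero at the start; "moment": the same for the moment, N m; "width": finger opening in m; "grip_force": force on a finger pad.
Only numpy, scipy, OpenCV 4.12 (cv2) and the standard library are available. Lean on these libraries where they do the work, as an engineer would, in place of code of your own. Each camera call takes 0.05 s, during which the arm holds its last target. There are 200 camera calls.

## Working session

There is one attempt and no reset: what is moved stays moved. The work goes in short steps, Python scripts to look and compute and a tool call to move; the robot and the scene stay as the last step left them, time stands still between calls to the robot, and variables do not carry over. Pictures are saved under pics/ and viewed, at most 10 in all, crops included, and the job is handed in when it is done.

Besides the shell and the picture viewer there is one more tool, called after "Request:" by a JSON object that holds its "name" and its "arguments". drive_tool: Moves the arm, as the interface text tells. Its arguments: {"type":"object","properties":{"plan":{"type":"array"}},"required":["plan"]}

```bash
ls; mkdir -p pics; cat > h.py <<'E'
import numpy as np, cv2
from bench import sensors, snapshot, order, robot
from scipy.spatial.transform import Rotation as R
def rot(q): return R.from_quat([q[1],q[2],q[3],q[0]])
def cloud(s):
    """world point per pixel from the z map"""
    K,k1=s["K"],s["k1"]; h,w=s["z_map"].shape
    u,v=np.meshgrid(np.arange(w),np.arange(h))
    a=cv2.undistortPoints(np.stack([u,v],-1).reshape(-1,1,2).astype(float),K,np.array([k1,0,0,0,0.])).reshape(h,w,2)
    z=s["z_map"]; P=np.stack([a[...,0]*z,-a[...,1]*z,-z],-1)
    W=P@s["pose"][:3,:3].T+s["pose"][:3,3]; W[z==0]=np.nan
    return W
def snap(n,f=None):
    s=snapshot(n); 
    if f: cv2.imwrite("pics/"+f,s["image"])
    return s
def state():
    o=sensors.get_obs(); return np.array(o["tcp_pos"]),rot(o["tcp_rot"]),o
E
python3 - <<'E'
from h import *
a=snap("scene"); b=snap("top"); 
cv2.imwrite("pics/a.png",a["image"]);cv2.imwrite("pics/b.png",b["image"])
np.savez("s0.npz",**{k+n:v for n,s in (("a",a),("b",b)) for k,v in s.items()})
p,r,o=state(); print(p,r.as_matrix().round(3),o["width"],o["clock"],robot.tip_reach)
for s in(a,b): print(s["pose"].round(3),s["K"].round(1),s["k1"])
E
```

```text
pics
[0.24824732 0.54600822 0.30319047] [[-0.91   0.414 -0.001]
 [ 0.414  0.91  -0.001]
 [ 0.    -0.001 -1.   ]] 0.08572086937199551 0.1 0.0726
[[-0.668 -0.537  0.515  1.152]
 [ 0.744 -0.49   0.455  0.578]
 [ 0.008  0.687  0.726  1.01 ]
 [ 0.     0.     0.     1.   ]] [[536.2   0.  273.4]
 [  0.  536.2 202.5]
 [  0.    0.    1. ]] 0.030434699990763377
[[ 0.02   0.999 -0.049  0.45 ]
 [-1.     0.021  0.022  0.005]
 [ 0.023  0.049  0.999  1.21 ]
 [ 0.     0.     0.     1.   ]] [[451.3   0.  282.2]
 [  0.  451.3 207.4]
 [  0.    0.    1. ]] 0.026000033232607953
```

View pics/b.png

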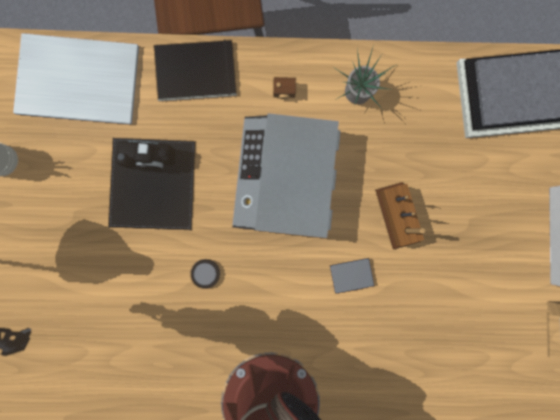

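View pics/a.png

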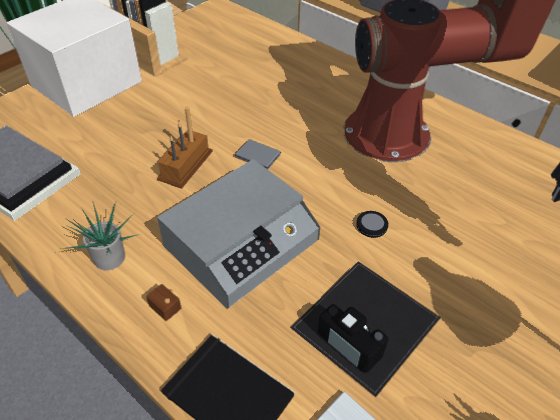

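The top view shows the safe (px 235–338, 115–236) with its release hole at (247,201). The pen block is at (400,215), with the pale dowel at its near end (415,231) and two pencils at (402,198) and (407,214). The mat is at (152,183) with the camera at (147,155). In the scene view the hole is at (290,229) and the dowel stands at (189,125).

```bash
cat > m.py <<'E'
from h import *
d=np.load("s0.npz")
for n in "ab":
    s={k:d[k+n] for k in("image","z_map","K","k1","pose")}; W=cloud(s)
    x,y,z=W[...,0],W[...,1],W[...,2]
    def rect(name,m):
        P=W[m][:,:2]; c,sz,a=cv2.minAreaRect((P*1000).astype(np.float32))
        print(n,name,len(P),np.round(c,1),np.round(sz,1),round(a,2),"z",np.nanmedian(z[m]).round(4))
    def comp(m,pt):
        k,l=cv2.connectedComponents(m.astype(np.uint8)); return l==l[pt[1],pt[0]]
    pl={"a":((225,200),(188,148),(360,290)),"b":((300,180),(392,215),(150,210))}[n]
    rect("lid",comp((z>.100)&(z<.113)&(x<.75),pl[0]))
    for lo,hi in((.055,.068),):
        m=(z>lo)&(z<hi)&(x>.3)&(x<.6)&(y<-.18)&(y>-.45); rect("block",m)
    rgb=s["image"].astype(int)
    dark=(rgb.max(2)<60)&(z<.012)&(x>.35)&(x<.66)&(y>.15)&(y<.5); rect("mat",dark)
    m=(z>.155)&(z<.25)&(x>.3)&(x<.6)&(y<-.18)&(y>-.45)
    print("dowel top",W[m].mean(0).round(4),z[m].max(),m.sum())
    m=(z>.08)&(z<.25)&(x>.3)&(x<.6)&(y<-.18)&(y>-.45)
    k,l=cv2.connectedComponents(m.astype(np.uint8))
    for i in range(1,k):
        q=W[l==i]; 
        if len(q)>3: print("  stick",len(q),"top",q[q[:,2].argmax()].round(3),"mean",q.mean(0).round(3))
    u,v={"a":(290,229),"b":(247,201)}[n]; print("hole",np.nanmedian(W[v-4:v+5,u-4:u+5].reshape(-1,3),0))
    for j in {"a":[(360,222),(355,345)],"b":[(205,273),(147,155)]}[n]: print("obj",W[j[1],j[0]].round(3))
E
python3 m.py
```

```text
a lid 7469 [586. -35.] [216.7 293.7] 84.89 z 0.1058
a block 813 [ 493.8 -328.8] [155.1  66.7] 17.15 z 0.0611
a mat 5912 [505.1 296.3] [309.6 282.7] 0.01 z 0.0034
dowel top [ 0.4566 -0.3395  0.1625] 0.16810281864494525 27
  stick 130 top [ 0.454 -0.336  0.168] mean [ 0.456 -0.339  0.127]
  stick 63 top [ 0.495 -0.326  0.155] mean [ 0.495 -0.328  0.115]
  stick 50 top [ 0.537 -0.312  0.136] mean [ 0.535 -0.315  0.109]
hole [0.51297741 0.06584067 0.05839138]
obj [0.351 0.157 0.015]
obj [0.663 0.359 0.075]
b lid 8542 [586.4 -38.3] [218.3 290.5] 85.15 z 0.1077
b block 1246 [ 494.3 -330.5] [150.   64.2] 17.53 z 0.0633
b mat 4743 [556.9 325.9] [210.  207.5] 89.46 z 0.0047
dowel top [ 0.4564 -0.3406  0.1664] 0.1728713429144988 30
  stick 27 top [ 0.536 -0.318  0.139] mean [ 0.534 -0.316  0.114]
  stick 32 top [ 0.495 -0.33   0.156] mean [ 0.494 -0.328  0.122]
  stick 75 top [ 0.451 -0.339  0.173] mean [ 0.455 -0.339  0.137]
hole [0.52136275 0.07056767 0.06152488]
obj [0.332 0.178 0.015]
obj [0.626 0.315 0.099]
```

```bash
cat >> h.py <<'E'
import json
def rows(ways,p=None,r=None,grip=None):
    """ways: list of (pos, Rotation, nrows); prints tool-axis steps"""
    if p is None: p,r,_=state()
    out=[]
    for q,s,n in ways:
        q=np.array(q); w=(s*r.inv()).as_rotvec(); p0,r0=p,r
        for i in range(1,n+1):
            p1=p0+(q-p0)*i/n; r1=R.from_rotvec(w*i/n)*r0
            t=r.inv().apply(p1-p).round(4); a=(r.inv()*r1).as_rotvec(degrees=True).round(2)
            d={k:float(v) for k,v in zip(("x","y","z","wx","wy","wz"),[*t,*a]) if abs(v)>2e-4}
            if grip is not None: d["grip"]=grip
            out.append(d); p=p+r.apply(t); r=r*R.from_rotvec(a,degrees=True)
    for i in range(0,len(out),10): print(json.dumps(out[i:i+10]))
def down(yaw): # tool pointing down, tool x at yaw (deg)
    c,s=np.cos(np.radians(yaw)),np.sin(np.radians(yaw)); return R.from_matrix(np.array([[c,s,0],[s,-c,0],[0,0,-1]]))
# safe frame (mm -> m)
SY=np.radians(-94.9); SX=np.array([np.cos(SY),np.sin(SY),0]); SV=np.array([-SX[1],SX[0],0]); SO=np.array([.5874,-.0240,0])
def safe(x,y,z): return SO+SX*x/1000+SV*y/1000+np.array([0,0,z/1000])
E
python3 - <<'E'
from h import *
print([a for a in dir(robot) if a[0]!='_'], safe(-87,-75,65.5))
rows([((.47,.12,.303),down(175),14),((.454,-.335,.26),down(197.3),12),((.454,-.335,.26),down(197.3),4)],grip=1.0)
E
```

```text
['Unreachable', 'tip_reach'] [0.52010538 0.06908831 0.0655    ]
[{"x": -0.027, "y": -0.0211, "wz": -1.39, "grip": 1.0}, {"x": -0.0265, "y": -0.0218, "wx": -0.01, "wz": -1.39, "grip": 1.0}, {"x": -0.026, "y": -0.0225, "wy": -0.01, "wz": -1.39, "grip": 1.0}, {"x": -0.0254, "y": -0.023, "wx": -0.01, "wz": -1.39, "grip": 1.0}, {"x": -0.0248, "y": -0.0237, "wz": -1.39, "grip": 1.0}, {"x": -0.0243, "y": -0.0242, "wx": -0.01, "wz": -1.39, "grip": 1.0}, {"x": -0.0236, "y": -0.0249, "wz": -1.39, "grip": 1.0}, {"x": -0.0231, "y": -0.0254, "wx": -0.01, "wz": -1.39, "grip": 1.0}, {"x": -0.0224, "y": -0.0259, "wy": -0.01, "wz": -1.39, "grip": 1.0}, {"x": -0.0218, "y": -0.0265, "wx": -0.01, "wz": -1.39, "grip": 1.0}]
[{"x": -0.0212, "y": -0.027, "wz": -1.39, "grip": 1.0}, {"x": -0.0204, "y": -0.0275, "wz": -1.39, "grip": 1.0}, {"x": -0.0199, "y": -0.0281, "wx": -0.01, "wz": -1.39, "grip": 1.0}, {"x": -0.0191, "y": -0.0284, "wy": -0.01, "wz": -1.38, "grip": 1.0}, {"x": -0.002, "y": -0.0379, "z": 0.0036, "wz": -1.86, "grip": 1.0}, {"x": -0.0007, "y": -0.0379, "z": 0.0036, "wz": -1.86, "grip": 1.0}, {"x": 0.0005, "y": -0.038, "z": 0.0036, "wz": -1.86, "grip": 1.0}, {"x": 0.0017, "y": -0.0379, "z": 0.0036, "wz": -1.85, "grip": 1.0}, {"x": 0.0029, "y": -0.0378, "z": 0.0035, "wz": -1.86, "grip": 1.0}, {"x": 0.0042, "y": -0.0377, "z": 0.0036, "wz": -1.86, "grip": 1.0}]
[{"x": 0.0054, "y": -0.0376, "z": 0.0036, "wz": -1.86, "grip": 1.0}, {"x": 0.0066, "y": -0.0373, "z": 0.0036, "wz": -1.86, "grip": 1.0}, {"x": 0.0078, "y": -0.0372, "z": 0.0036, "wz": -1.86, "grip": 1.0}, {"x": 0.009, "y": -0.0368, "z": 0.0036, "wz": -1.86, "grip": 1.0}, {"x": 0.0102, "y": -0.0366, "z": 0.0036, "wx": -0.01, "wz": -1.86, "grip": 1.0}, {"x": 0.0114, "y": -0.0362, "z": 0.0036, "wz": -1.85, "grip": 1.0}, {"grip": 1.0}, {"grip": 1.0}, {"grip": 1.0}, {"grip": 1.0}]
```

Request:
{"name": "drive_tool", "arguments": {"plan": [{"x": -0.027, "y": -0.021, "wz": -1.4, "grip": 1}, {"x": -0.0265, "y": -0.022, "wz": -1.4, "grip": 1}, {"x": -0.026, "y": -0.0225, "wz": -1.4, "grip": 1}, {"x": -0.0255, "y": -0.023, "wz": -1.4, "grip": 1}, {"x": -0.025, "y": -0.0235, "wz": -1.4, "grip": 1}, {"x": -0.0245, "y": -0.024, "wz": -1.4, "grip": 1}, {"x": -0.0235, "y": -0.025, "wz": -1.4, "grip": 1}, {"x": -0.023, "y": -0.0255, "wz": -1.4, "grip": 1}, {"x": -0.0225, "y": -0.026, "wz": -1.4, "grip": 1}, {"x": -0.022, "y": -0.0265, "wz": -1.4, "grip": 1}]}}

```text
invalid input at $.plan[0]: expected keys x, y, z, wx, wy, wz, grip
```

Request:
{"name": "drive_tool", "arguments": {"plan": [{"x": -0.021, "y": -0.027, "wz": -1.4, "grip": 1}, {"x": -0.0205, "y": -0.0275, "wz": -1.4, "grip": 1}, {"x": -0.02, "y": -0.028, "wz": -1.4, "grip": 1}, {"x": -0.019, "y": -0.0285, "wz": -1.4, "grip": 1}, {"x": -0.002, "y": -0.038, "z": 0.0036, "wz": -1.86, "grip": 1}, {"x": -0.0007, "y": -0.038, "z": 0.0036, "wz": -1.86, "grip": 1}, {"x": 0.0005, "y": -0.038, "z": 0.0036, "wz": -1.86, "grip": 1}, {"x": 0.0017, "y": -0.038, "z": 0.0036, "wz": -1.86, "grip": 1}, {"x": 0.003, "y": -0.038, "z": 0.0036, "wz": -1.86, "grip": 1}, {"x": 0.004, "y": -0.0375, "z": 0.0036, "wz": -1.86, "grip": 1}]}}

```text
invalid input at $.plan[0]: expected keys x, y, z, wx, wy, wz, grip
```

Request:
{"name": "drive_tool", "arguments": {"plan": [{"x": 0.0055, "y": -0.0375, "z": 0.0036, "wz": -1.86, "grip": 1}, {"x": 0.0065, "y": -0.0375, "z": 0.0036, "wz": -1.86, "grip": 1}, {"x": 0.008, "y": -0.037, "z": 0.0036, "wz": -1.86, "grip": 1}, {"x": 0.009, "y": -0.037, "z": 0.0036, "wz": -1.86, "grip": 1}, {"x": 0.01, "y": -0.0365, "z": 0.0036, "wz": -1.86, "grip": 1}, {"x": 0.0115, "y": -0.036, "z": 0.0036, "wz": -1.86, "grip": 1}, {"grip": 1}, {"grip": 1}, {"grip": 1}, {"grip": 1}]}}

```text
invalid input at $.plan[0]: expected keys x, y, z, wx, wy, wz, grip
```

```bash
python3 - <<'E'
from h import *
s=snap("wrist","w1.png"); W=cloud(s); z=W[...,2]
p,r,o=state(); print(p,r.as_matrix().round(3),o["joint_pos"],o["clock"])
m=(z>.085)&(z<.2)&(np.hypot(W[...,0]-.455,W[...,1]+.34)<.03)
q=W[m]; print(m.sum(), q[:,2].max())
for lo in np.arange(.085,.17,.015):
    k=q[(q[:,2]>lo)&(q[:,2]<lo+.015)]; print(lo.round(3),len(k),k.mean(0).round(4) if len(k) else '')
E
```

```text
[0.24826265 0.54602661 0.30330635] [[-0.91   0.414 -0.001]
 [ 0.414  0.91  -0.001]
 [ 0.    -0.001 -1.   ]] [ 9.26295599e-01  1.04570965e-01  9.66671699e-02  1.56391789e+00
 -3.75731670e-05  1.35309459e+00] 0.15Traceback (most recent call last):
  File "<stdin>", line 5, in <module>
    return umr_maximum(a, axis, None, out, keepdims, initial, where)
ValueError: zero-size array to reduction operation maximum which has no identity
```

View pics/w1.png

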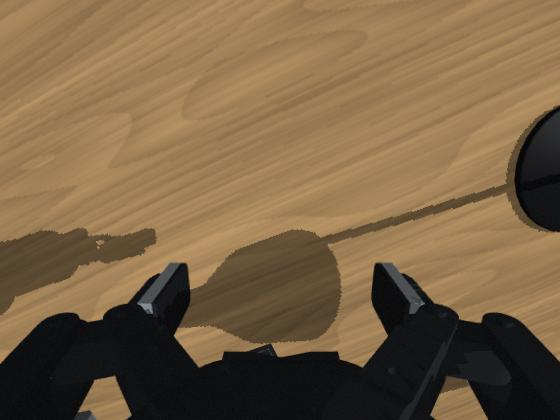

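All keys are required in every row, so the arm has not moved. The wrist view shows bare desk with the open fingers at (165,300) and (400,300).

Request:
{"name": "drive_tool", "arguments": {"plan": [{"x": -0.027, "y": -0.021, "z": 0, "wx": 0, "wy": 0, "wz": -1.4, "grip": 1}, {"x": -0.0265, "y": -0.022, "z": 0, "wx": 0, "wy": 0, "wz": -1.4, "grip": 1}, {"x": -0.026, "y": -0.0225, "z": 0, "wx": 0, "wy": 0, "wz": -1.4, "grip": 1}, {"x": -0.0255, "y": -0.023, "z": 0, "wx": 0, "wy": 0, "wz": -1.4, "grip": 1}, {"x": -0.025, "y": -0.0235, "z": 0, "wx": 0, "wy": 0, "wz": -1.4, "grip": 1}, {"x": -0.0245, "y": -0.024, "z": 0, "wx": 0, "wy": 0, "wz": -1.4, "grip": 1}, {"x": -0.0235, "y": -0.025, "z": 0, "wx": 0, "wy": 0, "wz": -1.4, "grip": 1}, {"x": -0.023, "y": -0.0255, "z": 0, "wx": 0, "wy": 0, "wz": -1.4, "grip": 1}, {"x": -0.0225, "y": -0.026, "z": 0, "wx": 0, "wy": 0, "wz": -1.4, "grip": 1}, {"x": -0.022, "y": -0.0265, "z": 0, "wx": 0, "wy": 0, "wz": -1.4, "grip": 1}]}}

```text
clock: 0.98
tcp_pos: [0.4079, 0.2403, 0.3038]
tcp_rot: [0.0, 0.09, 0.996, 0.0]
wrist_force: [0.5, -0.5, 0.4]
width: 0.085
grip_force: 0.0
```

Request:
{"name": "drive_tool", "arguments": {"plan": [{"x": -0.021, "y": -0.027, "z": 0, "wx": 0, "wy": 0, "wz": -1.4, "grip": 1}, {"x": -0.0205, "y": -0.0275, "z": 0, "wx": 0, "wy": 0, "wz": -1.4, "grip": 1}, {"x": -0.02, "y": -0.028, "z": 0, "wx": 0, "wy": 0, "wz": -1.4, "grip": 1}, {"x": -0.019, "y": -0.0285, "z": 0, "wx": 0, "wy": 0, "wz": -1.4, "grip": 1}, {"x": -0.002, "y": -0.038, "z": 0.0036, "wx": 0, "wy": 0, "wz": -1.86, "grip": 1}, {"x": -0.0007, "y": -0.038, "z": 0.0036, "wx": 0, "wy": 0, "wz": -1.86, "grip": 1}, {"x": 0.0005, "y": -0.038, "z": 0.0036, "wx": 0, "wy": 0, "wz": -1.86, "grip": 1}, {"x": 0.0017, "y": -0.038, "z": 0.0036, "wx": 0, "wy": 0, "wz": -1.86, "grip": 1}, {"x": 0.003, "y": -0.038, "z": 0.0036, "wx": 0, "wy": 0, "wz": -1.86, "grip": 1}, {"x": 0.004, "y": -0.0375, "z": 0.0036, "wx": 0, "wy": 0, "wz": -1.86, "grip": 1}]}}

```text
clock: 1.82
tcp_pos: [0.4632, -0.1093, 0.282]
tcp_rot: [0.0, -0.056, 0.998, 0.0]
wrist_force: [0.9, 0.1, -0.9]
width: 0.0854
grip_force: 0.0
```

Request:
{"name": "drive_tool", "arguments": {"plan": [{"x": 0.0055, "y": -0.0375, "z": 0.0036, "wx": 0, "wy": 0, "wz": -1.86, "grip": 1}, {"x": 0.0065, "y": -0.0375, "z": 0.0036, "wx": 0, "wy": 0, "wz": -1.86, "grip": 1}, {"x": 0.008, "y": -0.037, "z": 0.0036, "wx": 0, "wy": 0, "wz": -1.86, "grip": 1}, {"x": 0.009, "y": -0.037, "z": 0.0036, "wx": 0, "wy": 0, "wz": -1.86, "grip": 1}, {"x": 0.01, "y": -0.0365, "z": 0.0036, "wx": 0, "wy": 0, "wz": -1.86, "grip": 1}, {"x": 0.0115, "y": -0.036, "z": 0.0036, "wx": 0, "wy": 0, "wz": -1.86, "grip": 1}, {"x": 0, "y": 0, "z": 0, "wx": 0, "wy": 0, "wz": 0, "grip": 1}, {"x": 0, "y": 0, "z": 0, "wx": 0, "wy": 0, "wz": 0, "grip": 1}, {"x": 0, "y": 0, "z": 0, "wx": 0, "wy": 0, "wz": 0, "grip": 1}, {"x": 0, "y": 0, "z": 0, "wx": 0, "wy": 0, "wz": 0, "grip": 1}]}}

```text
clock: 2.65
tcp_pos: [0.4565, -0.334, 0.2609]
tcp_rot: [0.0, -0.152, 0.988, 0.0]
wrist_force: [0.1, 0.7, 0.2]
width: 0.0857
grip_force: 0.0
```

```bash
python3 - <<'E'
from h import *
s=snap("wrist","w1.png"); W=cloud(s); z=W[...,2]
p,r,o=state(); print(p,r.as_matrix().round(3),o["joint_pos"],o["clock"])
np.savez("w1.npz",W=W)
m=(z>.085)&(z<.2)&(np.hypot(W[...,0]-.455,W[...,1]+.34)<.03)
q=W[m]; print(m.sum())
for lo in np.arange(.085,.18,.015):
    k=q[(q[:,2]>lo)&(q[:,2]<lo+.015)]; print(lo.round(3),len(k),k.mean(0).round(4) if len(k) else '')
E
```

```text
[ 0.45658254 -0.33388805  0.26103885] [[-0.954 -0.301  0.   ]
 [-0.301  0.954 -0.   ]
 [-0.    -0.    -1.   ]] [-8.62665738e-01 -5.60545647e-03 -9.34220588e-02  1.48267746e+00
  1.94093206e-04 -1.16857699e+00] 2.7
877
0.085 63 [ 0.451  -0.344   0.0934]
0.1 75 [ 0.4511 -0.3445  0.1078]
0.115 88 [ 0.4507 -0.3445  0.1226]
0.13 117 [ 0.4509 -0.3443  0.1375]
0.145 145 [ 0.4509 -0.3443  0.1527]
0.16 389 [ 0.4544 -0.3438  0.1663]
0.175 0
```

View pics/w1.png

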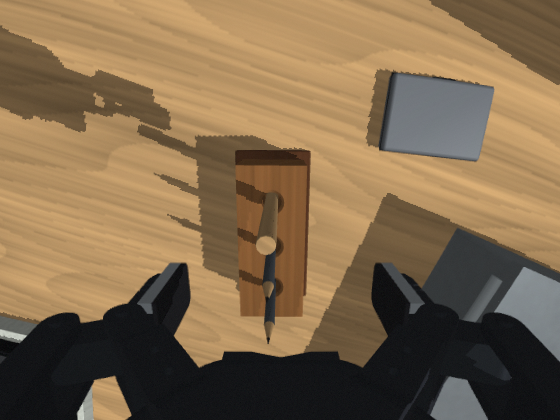

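The wrist view shows the dowel leaning little, its top at (265,243) and its hole mouth at (275,202); the pencils are further toward the bottom. The measured axis is about (0.4555, -0.343).

Request:
{"name": "drive_tool", "arguments": {"plan": [{"x": 0.002, "y": -0.004, "z": 0.0, "wx": 0, "wy": 0, "wz": 0, "grip": 1}, {"x": 0.0015, "y": -0.0045, "z": 0.021, "wx": 0, "wy": 0, "wz": 0, "grip": 1}, {"x": 0, "y": 0, "z": 0.03, "wx": 0, "wy": 0, "wz": 0, "grip": 1}, {"x": 0, "y": 0, "z": 0.03, "wx": 0, "wy": 0, "wz": 0, "grip": 1}, {"x": 0, "y": 0, "z": 0, "wx": 0, "wy": 0, "wz": 0, "grip": -1}, {"x": 0, "y": 0, "z": 0, "wx": 0, "wy": 0, "wz": 0, "grip": -1}, {"x": 0, "y": 0, "z": 0, "wx": 0, "wy": 0, "wz": 0, "grip": -1}, {"x": 0, "y": 0, "z": 0, "wx": 0, "wy": 0, "wz": 0, "grip": -1}, {"x": 0, "y": 0, "z": 0, "wx": 0, "wy": 0, "wz": 0, "grip": -1}, {"x": 0, "y": 0, "z": 0, "wx": 0, "wy": 0, "wz": 0, "grip": -1}]}}

```text
clock: 3.53
tcp_pos: [0.456, -0.3446, 0.1813]
tcp_rot: [0.001, -0.152, 0.988, -0.001]
wrist_force: [1.2, 0.0, 0.7]
width: 0.0123
grip_force: 0.7
```

Request:
{"name": "drive_tool", "arguments": {"plan": [{"x": 0, "y": 0, "z": 0, "wx": 0, "wy": 0, "wz": 0, "grip": -1}, {"x": 0, "y": 0, "z": 0, "wx": 0, "wy": 0, "wz": 0, "grip": -1}, {"x": 0, "y": 0, "z": 0, "wx": 0, "wy": 0, "wz": 0, "grip": -1}, {"x": 0, "y": 0, "z": 0, "wx": 0, "wy": 0, "wz": 0, "grip": -1}, {"x": 0, "y": 0, "z": -0.01, "wx": 0, "wy": 0, "wz": 0, "grip": -1}, {"x": 0, "y": 0, "z": -0.02, "wx": 0, "wy": 0, "wz": 0, "grip": -1}, {"x": 0, "y": 0, "z": -0.03, "wx": 0, "wy": 0, "wz": 0, "grip": -1}, {"x": 0, "y": 0, "z": -0.03, "wx": 0, "wy": 0, "wz": 0, "grip": -1}, {"x": 0, "y": 0, "z": -0.03, "wx": 0, "wy": 0, "wz": 0, "grip": -1}, {"x": 0, "y": 0, "z": 0, "wx": 0, "wy": 0, "wz": 0, "grip": -1}]}}

```text
clock: 4.37
tcp_pos: [0.4566, -0.3454, 0.3074]
tcp_rot: [0.002, -0.152, 0.988, -0.004]
wrist_force: [0.3, -1.4, 0.3]
width: 0.0106
grip_force: 58.5
```

```bash
cat > dow.py <<'E'
from h import *
p,r,o=state(); print(p,r.as_rotvec(degrees=True).round(1),o["width"],o["grip_force"],o["clock"])
# dowel points in tool frame, from wrist, scene, top
for n in("wrist","scene","top"):
    s=snap(n,f"d_{n}_{o['clock']:.1f}.png"); W=cloud(s)
    T=r.inv().apply(np.nan_to_num(W.reshape(-1,3)-p,nan=9)); im=s["image"].reshape(-1,3).astype(int)
    m=(abs(T[:,0])<.025)&(abs(T[:,1])<.02)&(T[:,2]>.078)&(T[:,2]<.2)&(im[:,2]>im[:,0]+15)&(W.reshape(-1,3)[:,2]>.085)
    q=T[m]; print(n,len(q))
    if len(q)<8: continue
    for lo in np.arange(.078,.185,.02):
        k=q[(q[:,2]>=lo)&(q[:,2]<lo+.02)]
        if len(k): print("  z",lo.round(3),len(k),k.mean(0).round(4))
    print("  zmax",np.sort(q[:,2])[-5:].round(4))
E
python3 dow.py
```

```text
[ 0.45658085 -0.34538304  0.30737809] [-27.3 177.6  -0.7] 0.010626461963578157 58.491307497024536 4.3667
wrist 773
  z 0.078 276 [ 0.005  -0.0002  0.0876]
  z 0.098 203 [ 0.005  -0.      0.1077]
  z 0.118 149 [ 0.0049 -0.      0.1277]
  z 0.138 117 [4.800e-03 1.000e-04 1.475e-01]
  z 0.158 28 [ 0.0048 -0.0002  0.1614]
  zmax [0.1638 0.164  0.1644 0.1646 0.1648]
scene 134
  z 0.078 29 [-0.0011  0.0036  0.0885]
  z 0.098 32 [-0.0015  0.0049  0.1079]
  z 0.118 30 [-0.0022  0.0049  0.1276]
  z 0.138 30 [-0.0011  0.0053  0.1483]
  z 0.158 13 [-0.002   0.0052  0.1631]
  zmax [0.1645 0.1649 0.1654 0.1663 0.1668]
top 19
  z 0.118 4 [-0.0031  0.0053  0.1319]
  z 0.138 11 [-0.0013  0.0067  0.1499]
  z 0.158 4 [-0.001   0.0071  0.1631]
  zmax [0.1568 0.1594 0.1632 0.1637 0.166 ]
```

```bash
sed -i 's/print(json.dumps(out\[i:i+10\]))/[print([round(d.get(k,0),4 if k in "xyz" else 1) for k in ("x","y","z","wx","wy","wz")]) for d in out[i:i+10]]; print("--")/' h.py
cat >> h.py <<'E'
D=SX*.5+np.array([0,0,-.866]); HOLE=safe(-87,-75,65.5)
def to(r,d): # minimal turn taking tool z of r onto d
    z=r.apply([0,0,1]); return R.align_vectors([d,np.cross(z,d)],[z,np.cross(z,d)])[0]*r
E
python3 - <<'E'
from h import *
p,r,o=state(); r0=down(197.5); T=to(r0,D); A=HOLE-D*.204; print(A,HOLE)
rows([(p+[.005,.045,.025],r0,2),((.495,-.03,.335),r0,7),((A[0],A[1],.335),T,6),(A,T,3),(A,T,2)])
E
```

```text
[0.5288179  0.17071553 0.242164  ] [0.52010538 0.06908831 0.0655    ]
[-0.0091, 0.0207, -0.0125, -0.0, 0.0, -0.0]
[-0.0092, 0.0207, -0.0125, -0.0, 0.0, -0.0]
[-0.0163, 0.0352, -0.0014, 0, 0, 0]
[-0.0162, 0.0352, -0.0014, 0, 0, 0]
[-0.0163, 0.0352, -0.0014, 0, 0, 0]
[-0.0162, 0.0352, -0.0014, 0, 0, 0]
[-0.0163, 0.0352, -0.0014, 0, 0, 0]
[-0.0162, 0.0352, -0.0014, 0, 0, 0]
[-0.0163, 0.0352, -0.0014, 0, 0, 0]
[-0.0154, 0.0302, 0, 4.6, 1.9, 0]
--
[-0.0154, 0.0301, -0.0029, 4.6, 1.9, 0]
[-0.0153, 0.0297, -0.0059, 4.6, 1.9, 0]
[-0.0149, 0.0292, -0.0088, 4.6, 1.9, 0]
[-0.0147, 0.0283, -0.0115, 4.6, 1.9, 0]
[-0.0142, 0.0273, -0.0143, 4.6, 1.9, 0]
[-0.0059, 0.0143, 0.0268, 0, 0, 0]
[-0.0059, 0.0143, 0.0268, 0, 0, 0]
[-0.0059, 0.0143, 0.0268, 0, 0, 0]
[0, 0, 0, 0, 0, 0]
[0, 0, 0, 0, 0, 0]
--
```

Request:
{"name": "drive_tool", "arguments": {"plan": [{"x": -0.009, "y": 0.0205, "z": -0.0125, "wx": 0, "wy": 0, "wz": 0, "grip": -1}, {"x": -0.009, "y": 0.0205, "z": -0.0125, "wx": 0, "wy": 0, "wz": 0, "grip": -1}, {"x": -0.0165, "y": 0.035, "z": -0.0015, "wx": 0, "wy": 0, "wz": 0, "grip": -1}, {"x": -0.0165, "y": 0.035, "z": -0.0015, "wx": 0, "wy": 0, "wz": 0, "grip": -1}, {"x": -0.016, "y": 0.035, "z": -0.0015, "wx": 0, "wy": 0, "wz": 0, "grip": -1}, {"x": -0.0165, "y": 0.035, "z": -0.0015, "wx": 0, "wy": 0, "wz": 0, "grip": -1}, {"x": -0.0165, "y": 0.035, "z": -0.0015, "wx": 0, "wy": 0, "wz": 0, "grip": -1}, {"x": -0.016, "y": 0.035, "z": -0.0015, "wx": 0, "wy": 0, "wz": 0, "grip": -1}, {"x": -0.0165, "y": 0.035, "z": -0.0015, "wx": 0, "wy": 0, "wz": 0, "grip": -1}, {"x": -0.0155, "y": 0.03, "z": 0, "wx": 4.6, "wy": 1.9, "wz": 0, "grip": -1}]}}

```text
clock: 5.35
tcp_pos: [0.5013, 0.003, 0.3342]
tcp_rot: [-0.011, -0.151, 0.988, -0.041]
wrist_force: [0.2, -0.6, -0.2]
width: 0.0107
grip_force: 58.5
```

Request:
{"name": "drive_tool", "arguments": {"plan": [{"x": -0.0155, "y": 0.03, "z": -0.003, "wx": 4.6, "wy": 1.9, "wz": 0, "grip": -1}, {"x": -0.0155, "y": 0.03, "z": -0.006, "wx": 4.6, "wy": 1.9, "wz": 0, "grip": -1}, {"x": -0.015, "y": 0.029, "z": -0.009, "wx": 4.6, "wy": 1.9, "wz": 0, "grip": -1}, {"x": -0.0145, "y": 0.0285, "z": -0.0115, "wx": 4.6, "wy": 1.9, "wz": 0, "grip": -1}, {"x": -0.014, "y": 0.0275, "z": -0.0145, "wx": 4.6, "wy": 1.9, "wz": 0, "grip": -1}, {"x": -0.006, "y": 0.0145, "z": 0.027, "wx": 0, "wy": 0, "wz": 0, "grip": -1}, {"x": -0.006, "y": 0.0145, "z": 0.027, "wx": 0, "wy": 0, "wz": 0, "grip": -1}, {"x": -0.006, "y": 0.0145, "z": 0.027, "wx": 0, "wy": 0, "wz": 0, "grip": -1}, {"x": 0, "y": 0, "z": 0, "wx": 0, "wy": 0, "wz": 0, "grip": -1}, {"x": 0, "y": 0, "z": 0, "wx": 0, "wy": 0, "wz": 0, "grip": -1}]}}

```text
clock: 6.18
tcp_pos: [0.5287, 0.1697, 0.2403]
tcp_rot: [-0.064, -0.147, 0.955, -0.251]
wrist_force: [0.0, 0.3, 1.4]
width: 0.0106
grip_force: 58.6
```

```bash
python3 - <<'E'
from h import *
p,r,o=state(); print(p,r.apply([0,0,1]).round(3),D.round(3),o["joint_pos"],o["clock"])
print("tip",p+r.apply([0,0,.164]))
a=snap("wrist"); 
W=cloud(a); np.savez("w2.npz",W=W,im=a["image"],pose=a["pose"],K=a["K"],k1=a["k1"])
b=snap("scene")
cv2.imwrite("pics/w2.png",np.hstack([cv2.resize(a["image"],(400,300)),cv2.resize(b["image"][120:330,170:450],(400,300))]))
E
```

```text
[0.52869443 0.16968394 0.2402884 ] [-0.047 -0.497 -0.866] [-0.043 -0.498 -0.866] [ 0.27093341  0.22111081  0.04943786  1.60268299 -0.48522826  0.01529798] 6.1833
tip [0.52090894 0.0881342  0.09821438]
```

View pics/w2.png

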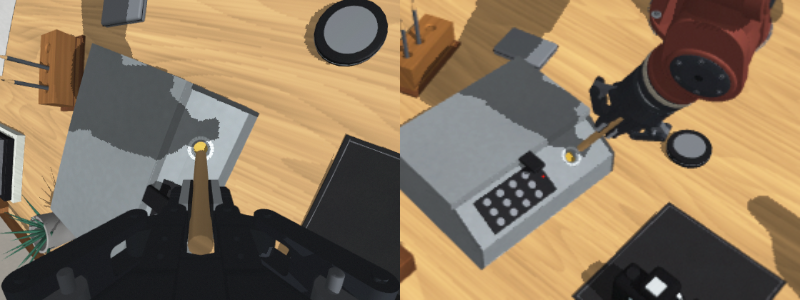

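The wrist view (left) shows the white-ringed hole with yellow inside at about (200,147) in the half-size crop, straight ahead of the dowel tip. In the scene view (right) it is at (571,157). Next I measure the ring relative to the dowel axis.

```bash
python3 - <<'E'
from h import *
d=np.load("w2.npz"); W=d["W"]; im=d["im"].astype(int); p,r,o=state()
hsv=cv2.cvtColor(d["im"],cv2.COLOR_BGR2HSV)
roi=np.zeros(im.shape[:2],bool); roi[180:235,250:312]=1
white=roi&(im.min(2)>215); yel=roi&(hsv[...,0]>18)&(hsv[...,0]<35)&(hsv[...,1]>130)&(hsv[...,2]>150)
for n,m in(("white",white),("yellow",yel)):
    v,u=np.nonzero(m); print(n,len(u),u.min(),u.max(),v.min(),v.max())
v,u=np.nonzero(white); (c,ax,an)=cv2.fitEllipse(cv2.convexHull(np.stack([u,v],1).astype(np.float32))); print("ell",c,ax)
# panel plane fit near
near=(np.linalg.norm(np.nan_to_num(W)-HOLE,axis=2)<.03)&~yel
P=W[white]; print("ring pts",P.mean(0),P.min(0),P.max(0))
K=d["K"];a=cv2.undistortPoints(np.array([[c]]),K,np.array([d["k1"],0,0,0,0.]))[0,0]
ray=d["pose"][:3,:3]@np.array([a[0],-a[1],-1]); o0=d["pose"][:3,3]
n=np.array([*(SX[:2]*.5),-.866]); 
for h in(HOLE,np.median(P,0)): 
    q=o0+ray*((h-o0)@n)/(ray@n); print("centre",q,"tool",r.inv().apply(q-p).round(4))
T=r.inv().apply(np.nan_to_num(W.reshape(-1,3)-p,nan=9)); m=(abs(T[:,0])<.015)&(abs(T[:,1])<.012)&(T[:,2]>.08)&(T[:,2]<.18)
for lo in(.08,.1,.12,.14,.155): 
    k=T[m&(T[:,2]>lo)&(T[:,2]<lo+.02)]; print(lo,len(k),k.mean(0).round(4))
print("hole rel tool",r.inv().apply(HOLE-p).round(4))
E
```

```text
white 203 262 299 197 223
yellow 168 272 287 199 211
ell (280.8330078125, 209.45742797851562) (31.514007568359375, 37.34520721435547)
ring pts [0.52337447 0.07299819 0.0643766 ] [0.50758217 0.05523307 0.05684935] [0.5374277  0.08482682 0.07439539]
centre [0.52255333 0.0701776  0.06475265] tool [-0.0016  0.0021  0.2052]
centre [0.5222369  0.07085027 0.06618572] tool [-0.0012  0.0021  0.2036]
0.08 281 [0.0064 0.002  0.0899]
0.1 202 [0.0064 0.0019 0.1096]
0.12 154 [0.0065 0.0021 0.1293]
0.14 119 [0.0066 0.0021 0.1494]
0.155 61 [0.0068 0.0021 0.1609]
hole rel tool [0.0012 0.0016 0.2052]
```

Request:
{"name": "drive_tool", "arguments": {"plan": [{"x": 0, "y": 0, "z": 0.012, "wx": 0, "wy": 0, "wz": 0, "grip": -1}, {"x": 0, "y": 0, "z": 0.012, "wx": 0, "wy": 0, "wz": 0, "grip": -1}, {"x": 0, "y": 0, "z": 0.008, "wx": 0, "wy": 0, "wz": 0, "grip": -1}, {"x": 0, "y": 0, "z": 0.004, "wx": 0, "wy": 0, "wz": 0, "grip": -1}, {"x": 0, "y": 0, "z": 0.004, "wx": 0, "wy": 0, "wz": 0, "grip": -1}, {"x": 0, "y": 0, "z": 0.004, "wx": 0, "wy": 0, "wz": 0, "grip": -1}, {"x": 0, "y": 0, "z": 0.004, "wx": 0, "wy": 0, "wz": 0, "grip": -1}, {"x": 0, "y": 0, "z": 0.003, "wx": 0, "wy": 0, "wz": 0, "grip": -1}, {"x": 0, "y": 0, "z": 0, "wx": 0, "wy": 0, "wz": 0, "grip": -1}, {"x": 0, "y": 0, "z": 0, "wx": 0, "wy": 0, "wz": 0, "grip": -1}]}}

```text
clock: 7.12
tcp_pos: [0.5278, 0.1448, 0.1979]
tcp_rot: [-0.061, -0.147, 0.955, -0.25]
wrist_force: [0.5, -0.6, 0.3]
width: 0.0104
grip_force: 58.6
```

Request:
{"name": "drive_tool", "arguments": {"plan": [{"x": 0, "y": 0, "z": 0.003, "wx": 0, "wy": 0, "wz": 0, "grip": -1}, {"x": 0, "y": 0, "z": 0.003, "wx": 0, "wy": 0, "wz": 0, "grip": -1}, {"x": 0, "y": 0, "z": 0.002, "wx": 0, "wy": 0, "wz": 0, "grip": -1}, {"x": 0, "y": 0, "z": 0.001, "wx": 0, "wy": 0, "wz": 0, "grip": -1}, {"x": 0, "y": 0, "z": 0.001, "wx": 0, "wy": 0, "wz": 0, "grip": -1}, {"x": 0, "y": 0, "z": 0.001, "wx": 0, "wy": 0, "wz": 0, "grip": -1}, {"x": 0, "y": 0, "z": 0.001, "wx": 0, "wy": 0, "wz": 0, "grip": -1}, {"x": 0, "y": 0, "z": 0, "wx": 0, "wy": 0, "wz": 0, "grip": -1}, {"x": 0, "y": 0, "z": 0, "wx": 0, "wy": 0, "wz": 0, "grip": -1}, {"x": 0, "y": 0, "z": 0, "wx": 0, "wy": 0, "wz": 0, "grip": -1}]}}

```text
clock: 7.95
tcp_pos: [0.5279, 0.1393, 0.1889]
tcp_rot: [-0.06, -0.147, 0.955, -0.25]
wrist_force: [-0.5, 5.0, 8.7]
width: 0.0106
grip_force: 59.3
```

```bash
cat > lid.py <<'E'
from h import *
p,r,o=state(); print(p,"tipin",((p+r.apply([0,0,.164])-HOLE)@D).round(4),"Fz",(np.array(o["wrist_force"])@D).round(2),o["width"])
for n in("top","scene"):
    W=cloud(snap(n)); S=np.stack([(W-SO)@SX,(W-SO)@SV,W[...,2]],-1)
    m=(abs(S[...,1]-70)<-1)|((S[...,1]>.03)&(S[...,1]<.14)&(S[...,0]>-.08)&(S[...,0]<.16)&(S[...,2]>.09))
    q=S[m]; lid=q[(q[:,0]>0)&(q[:,0]<.1)]
    f=np.polyfit(lid[:,0],lid[:,2],1); print(n,len(q),"angle",-np.arctan(f[0]).round(3),"zmax",q[:,2].max().round(3))
E
python3 lid.py
```

```text
[0.52793147 0.13934374 0.1888657 ] tipin 0.0218 Fz -10.02 0.010610770974056766
top 3216 angle 0.395 zmax 0.179
scene 2170 angle 0.428 zmax 0.181
```

```bash
python3 - <<'E'
from h import *
p,r,o=state(); r0=down(197.5); A=p-r.apply([0,0,1])*.08
rows([(A,r,3),((A[0],A[1]-.01,.42),r0,6),((.456,-.3446,.40),r0,14),((.456,-.3446,.255),r0,4),((.456,-.3446,.255),r0,3)])
E
```

```text
[0, 0, -0.0267, 0, 0, 0]
[0, 0, -0.0266, 0, 0, 0]
[0, 0, -0.0267, 0, 0, 0]
[0.0055, -0.0138, -0.0226, -4.6, -1.9, 0]
[0.0047, -0.0119, -0.0237, -4.6, -1.9, -0.0]
[0.0039, -0.01, -0.0248, -4.6, -1.9, 0]
[0.0031, -0.008, -0.0256, -4.6, -1.9, -0.0]
[0.0023, -0.0058, -0.0263, -4.6, -1.9, 0]
[0.0013, -0.0038, -0.0267, -4.6, -1.9, -0.0]
[0.0162, -0.0334, 0.0014, 0, 0, 0]
--
[0.0161, -0.0333, 0.0015, 0, 0, 0]
[0.0162, -0.0334, 0.0014, 0, 0, 0]
[0.0161, -0.0334, 0.0014, 0, 0, 0]
[0.0162, -0.0333, 0.0014, 0, 0, 0]
[0.0161, -0.0334, 0.0015, 0, 0, 0]
[0.0162, -0.0334, 0.0014, 0, 0, 0]
[0.0162, -0.0334, 0.0014, 0, 0, 0]
[0.0161, -0.0333, 0.0014, 0, 0, 0]
[0.0162, -0.0334, 0.0015, 0, 0, 0]
[0.0161, -0.0334, 0.0014, 0, 0, 0]
--
[0.0162, -0.0333, 0.0014, 0, 0, 0]
[0.0162, -0.0334, 0.0015, 0, 0, 0]
[0.0161, -0.0334, 0.0014, 0, 0, 0]
[0, 0, 0.0362, 0, 0, 0]
[0, 0, 0.0363, 0, 0, 0]
[0, 0, 0.0362, 0, 0, 0]
[0, 0, 0.0363, 0, 0, 0]
[0, 0, 0, 0, 0, 0]
[0, 0, 0, 0, 0, 0]
[0, 0, 0, 0, 0, 0]
--
```

Request:
{"name": "drive_tool", "arguments": {"plan": [{"x": 0, "y": 0, "z": -0.0265, "wx": 0, "wy": 0, "wz": 0, "grip": -1}, {"x": 0, "y": 0, "z": -0.0265, "wx": 0, "wy": 0, "wz": 0, "grip": -1}, {"x": 0, "y": 0, "z": -0.0265, "wx": 0, "wy": 0, "wz": 0, "grip": -1}, {"x": 0.0055, "y": -0.014, "z": -0.0225, "wx": -4.6, "wy": -1.9, "wz": 0, "grip": -1}, {"x": 0.0045, "y": -0.012, "z": -0.0235, "wx": -4.6, "wy": -1.9, "wz": 0, "grip": -1}, {"x": 0.004, "y": -0.01, "z": -0.025, "wx": -4.6, "wy": -1.9, "wz": 0, "grip": -1}, {"x": 0.003, "y": -0.008, "z": -0.0255, "wx": -4.6, "wy": -1.9, "wz": 0, "grip": -1}, {"x": 0.0025, "y": -0.006, "z": -0.0265, "wx": -4.6, "wy": -1.9, "wz": 0, "grip": -1}, {"x": 0.0015, "y": -0.004, "z": -0.0265, "wx": -4.6, "wy": -1.9, "wz": 0, "grip": -1}, {"x": 0.016, "y": -0.0335, "z": 0.0015, "wx": 0, "wy": 0, "wz": 0, "grip": -1}]}}

```text
clock: 8.88
tcp_pos: [0.5267, 0.1325, 0.4228]
tcp_rot: [0.005, -0.153, 0.988, 0.002]
wrist_force: [0.9, -0.6, 0.3]
width: 0.0105
grip_force: 58.6
```

Request:
{"name": "drive_tool", "arguments": {"plan": [{"x": 0.016, "y": -0.0335, "z": 0.0015, "wx": 0, "wy": 0, "wz": 0, "grip": -1}, {"x": 0.016, "y": -0.0335, "z": 0.0015, "wx": 0, "wy": 0, "wz": 0, "grip": -1}, {"x": 0.016, "y": -0.0335, "z": 0.0015, "wx": 0, "wy": 0, "wz": 0, "grip": -1}, {"x": 0.016, "y": -0.0335, "z": 0.0015, "wx": 0, "wy": 0, "wz": 0, "grip": -1}, {"x": 0.016, "y": -0.0335, "z": 0.0015, "wx": 0, "wy": 0, "wz": 0, "grip": -1}, {"x": 0.016, "y": -0.0335, "z": 0.0015, "wx": 0, "wy": 0, "wz": 0, "grip": -1}, {"x": 0.016, "y": -0.0335, "z": 0.0015, "wx": 0, "wy": 0, "wz": 0, "grip": -1}, {"x": 0.016, "y": -0.0335, "z": 0.0015, "wx": 0, "wy": 0, "wz": 0, "grip": -1}, {"x": 0.016, "y": -0.0335, "z": 0.0015, "wx": 0, "wy": 0, "wz": 0, "grip": -1}, {"x": 0.016, "y": -0.0335, "z": 0.0015, "wx": 0, "wy": 0, "wz": 0, "grip": -1}]}}

```text
clock: 9.72
tcp_pos: [0.473, -0.2386, 0.4015]
tcp_rot: [0.0, -0.152, 0.988, -0.0]
wrist_force: [0.5, -0.1, -0.0]
width: 0.0102
grip_force: 58.6
```

Request:
{"name": "drive_tool", "arguments": {"plan": [{"x": 0.016, "y": -0.0335, "z": 0.0015, "wx": 0, "wy": 0, "wz": 0, "grip": -1}, {"x": 0.016, "y": -0.0335, "z": 0.0015, "wx": 0, "wy": 0, "wz": 0, "grip": -1}, {"x": 0.016, "y": -0.0335, "z": 0.0015, "wx": 0, "wy": 0, "wz": 0, "grip": -1}, {"x": 0, "y": 0, "z": 0.03, "wx": 0, "wy": 0, "wz": 0, "grip": -1}, {"x": 0, "y": 0, "z": 0.03, "wx": 0, "wy": 0, "wz": 0, "grip": -1}, {"x": 0, "y": 0, "z": 0.03, "wx": 0, "wy": 0, "wz": 0, "grip": -1}, {"x": 0, "y": 0, "z": 0.03, "wx": 0, "wy": 0, "wz": 0, "grip": -1}, {"x": 0, "y": 0, "z": 0.02, "wx": 0, "wy": 0, "wz": 0, "grip": -1}, {"x": 0, "y": 0, "z": 0, "wx": 0, "wy": 0, "wz": 0, "grip": -1}, {"x": 0, "y": 0, "z": 0, "wx": 0, "wy": 0, "wz": 0, "grip": -1}]}}

```text
clock: 10.55
tcp_pos: [0.4577, -0.3466, 0.2566]
tcp_rot: [-0.001, -0.152, 0.988, 0.001]
wrist_force: [0.1, 0.1, -0.2]
width: 0.0106
grip_force: 58.7
```

```bash
python3 dow.py; python3 - <<'E'
from h import *
p,r,o=state(); print("to hole pose",r.inv().apply(np.array([.456,-.3446,.1813])-p).round(4), (r.inv()*down(197.5)).as_rotvec(degrees=True).round(2))
E
python3 lid.py; ls pics
```

```text
[ 0.45771485 -0.34661474  0.25656864] [  27.3 -177.9   -0.2] 0.010626556978206636 58.749874234199524 10.55
wrist 770
  z 0.078 276 [ 0.005  -0.0003  0.0876]
  z 0.098 202 [ 0.005  -0.0002  0.1075]
  z 0.118 150 [ 0.0049 -0.0003  0.1277]
  z 0.138 115 [ 0.0048 -0.      0.1477]
  z 0.158 27 [0.0051 0.0002 0.1611]
  zmax [0.163  0.1634 0.1637 0.1637 0.164 ]
scene 115
  z 0.078 31 [-0.0027  0.0033  0.09  ]
  z 0.098 24 [-0.0025  0.0038  0.1089]
  z 0.118 28 [-0.0016  0.0028  0.1284]
  z 0.138 25 [-0.002   0.0033  0.1474]
  z 0.158 7 [0.0002 0.0024 0.1614]
  zmax [0.1609 0.1615 0.1618 0.162  0.1642]
top 15
  z 0.118 6 [-0.0041  0.002   0.1297]
  z 0.138 8 [-0.003   0.0028  0.1486]
  z 0.158 1 [-0.0014  0.0041  0.1608]
  zmax [0.1497 0.1515 0.1527 0.1554 0.1608]
to hole pose [0.0017 0.0039 0.0781] [-0.16  0.07 -0.03]
[ 0.4586798  -0.34766848  0.25940729] tipin 0.1845 Fz 0.48 0.01040201076884847
top 3042 angle 0.549 zmax 0.202
scene 1725 angle 0.549 zmax 0.199
a.png
b.png
d_scene_10.6.png
d_scene_4.4.png
d_top_10.6.png
d_top_4.4.png
d_wrist_10.6.png
d_wrist_4.4.png
w1.png
w2.png
```

Request:
{"name": "drive_tool", "arguments": {"plan": [{"x": 0.0017, "y": 0.0042, "z": 0, "wx": 0, "wy": 0, "wz": 0, "grip": -1}, {"x": 0, "y": 0, "z": 0, "wx": 0, "wy": 0, "wz": 0, "grip": -1}, {"x": 0, "y": 0, "z": 0.01, "wx": 0, "wy": 0, "wz": 0, "grip": -1}, {"x": 0, "y": 0, "z": 0.01, "wx": 0, "wy": 0, "wz": 0, "grip": -1}, {"x": 0, "y": 0, "z": 0.005, "wx": 0, "wy": 0, "wz": 0, "grip": -1}, {"x": 0, "y": 0, "z": 0.004, "wx": 0, "wy": 0, "wz": 0, "grip": -1}, {"x": 0, "y": 0, "z": 0.004, "wx": 0, "wy": 0, "wz": 0, "grip": -1}, {"x": 0, "y": 0, "z": 0.004, "wx": 0, "wy": 0, "wz": 0, "grip": -1}, {"x": 0, "y": 0, "z": 0, "wx": 0, "wy": 0, "wz": 0, "grip": -1}, {"x": 0, "y": 0, "z": 0, "wx": 0, "wy": 0, "wz": 0, "grip": -1}]}}

```text
clock: 11.63
tcp_pos: [0.4552, -0.3435, 0.22]
tcp_rot: [-0.0, -0.152, 0.988, 0.0]
wrist_force: [0.3, 0.0, 0.3]
width: 0.0107
grip_force: 58.7
```

Request:
{"name": "drive_tool", "arguments": {"plan": [{"x": 0, "y": 0, "z": 0.005, "wx": 0, "wy": 0, "wz": 0, "grip": -1}, {"x": 0, "y": 0, "z": 0.006, "wx": 0, "wy": 0, "wz": 0, "grip": -1}, {"x": 0, "y": 0, "z": 0.006, "wx": 0, "wy": 0, "wz": 0, "grip": -1}, {"x": 0, "y": 0, "z": 0.006, "wx": 0, "wy": 0, "wz": 0, "grip": -1}, {"x": 0, "y": 0, "z": 0.006, "wx": 0, "wy": 0, "wz": 0, "grip": -1}, {"x": 0, "y": 0, "z": 0.005, "wx": 0, "wy": 0, "wz": 0, "grip": -1}, {"x": 0, "y": 0, "z": 0.002, "wx": 0, "wy": 0, "wz": 0, "grip": -1}, {"x": 0, "y": 0, "z": 0, "wx": 0, "wy": 0, "wz": 0, "grip": -1}, {"x": 0, "y": 0, "z": 0, "wx": 0, "wy": 0, "wz": 0, "grip": -1}, {"x": 0, "y": 0, "z": 0, "wx": 0, "wy": 0, "wz": 0, "grip": -1}]}}

```text
clock: 12.47
tcp_pos: [0.4554, -0.3437, 0.1845]
tcp_rot: [0.0, -0.152, 0.988, -0.0]
wrist_force: [1.0, -0.1, -0.2]
width: 0.0101
grip_force: 58.7
```

Request:
{"name": "drive_tool", "arguments": {"plan": [{"x": 0, "y": 0, "z": 0.002, "wx": 0, "wy": 0, "wz": 0, "grip": -1}, {"x": 0, "y": 0, "z": 0, "wx": 0, "wy": 0, "wz": 0, "grip": -1}, {"x": 0, "y": 0, "z": 0, "wx": 0, "wy": 0, "wz": 0, "grip": 0}, {"x": 0, "y": 0, "z": 0, "wx": 0, "wy": 0, "wz": 0, "grip": 0}, {"x": 0, "y": 0, "z": 0, "wx": 0, "wy": 0, "wz": 0, "grip": 0}, {"x": 0, "y": 0, "z": -0.02, "wx": 0, "wy": 0, "wz": 0, "grip": 0}, {"x": 0, "y": 0, "z": -0.03, "wx": 0, "wy": 0, "wz": 0, "grip": 0}, {"x": 0, "y": 0, "z": -0.03, "wx": 0, "wy": 0, "wz": 0, "grip": 0}, {"x": 0, "y": 0, "z": -0.03, "wx": 0, "wy": 0, "wz": 0, "grip": 0}, {"x": 0, "y": 0, "z": -0.03, "wx": 0, "wy": 0, "wz": 0, "grip": 0}]}}

```text
clock: 13.3
tcp_pos: [0.4551, -0.3434, 0.3237]
tcp_rot: [0.0, -0.152, 0.988, -0.0]
wrist_force: [0.1, -1.1, -0.2]
width: 0.0426
grip_force: 0.0
```

```bash
cat >> h.py <<'E'
HIN=safe(119,0,92)
def lidR(th): # lid axes: x to hinge, y along, z out of top
    x=SX*np.cos(th)-np.array([0,0,np.sin(th)]); return x,SV,np.cross(x,SV)
def tab(th):
    x,y,z=lidR(th); return HIN-.201*x+.009*z
def tabpose(th,back=.054,s=1): # tool z along lid x, tool y along lid z (sign s)
    x,y,z=lidR(th); return tab(th)-back*x, R.from_matrix(np.stack([np.cross(s*z,x),s*z,x],1))
E
python3 - <<'E'
from h import *
p,r,o=state(); print(p,o["clock"],o["joint_pos"],o["width"])
s=snap("top","t3.png"); W=cloud(s); b=snap("scene","s3.png"); V=cloud(b)
for n,X in(("top",W),("scene",V)):
    z=X[...,2]; m=(z>.08)&(z<.185)&(np.hypot(X[...,0]-.455,X[...,1]+.343)<.02); q=X[m]
    print(n,"dowel",len(q),q[:,2].max() if len(q) else'')
    S=np.stack([(X-SO)@SX,(X-SO)@SV,z],-1); m=(abs(S[...,1])<.008)&(S[...,0]<.0)&(S[...,0]>-.12)&(z>.12)
    q=S[m]; print(len(q)); 
    if len(q): print("tab tip", q[q[:,0].argmin()].round(4))
    m=(S[...,1]>.03)&(S[...,1]<.13)&(S[...,0]>-.02)&(S[...,0]<.1)&(z>.1)&(z<.21); print("ang",-np.arctan(np.polyfit(S[m][:,0],S[m][:,2],1)[0]))
for th in(.55,):
  for sg in(1,-1):
    q,T=tabpose(th,.054,sg); print("tab",tab(th),"pose",q,"turn",np.degrees((T*down(197.5).inv()).magnitude()), T.as_matrix().round(2).tolist())
E
```

```text
[ 0.45511534 -0.34339228  0.32373074] 13.3 [-8.75734231e-01  1.78059222e-02  4.37843046e-02  1.59660147e+00
  6.55858147e-05 -1.18053653e+00] 0.04259356018185591
top dowel 48 0.17040807722198048
188
tab tip [-0.0594  0.0065  0.2108]
ang 0.5491150020884963
scene dowel 127 0.1675840729328395
96
tab tip [-0.061  -0.0072  0.2108]
ang 0.551655542466546
tab [0.59147039 0.02347909 0.20473285] pose [0.59540267 0.06934716 0.23295796] turn 160.48492044156097 [[1.0, -0.04, -0.07], [-0.09, -0.52, -0.85], [-0.0, 0.85, -0.52]]
tab [0.59147039 0.02347909 0.20473285] pose [0.59540267 0.06934716 0.23295796] turn 62.27419051254109 [[-1.0, 0.04, -0.07], [0.09, 0.52, -0.85], [0.0, -0.85, -0.52]]
```

```bash
python3 - <<'E'
from h import *
p,r,o=state(); r0=down(197.5); q,T=tabpose(.55,.124,-1); print(q)
rows([((.465,-.30,.375),r0,2),((.585,.17,.38),r0,13),(q,T,10),(q,T,5)])
E
```

```text
[0.60050008 0.12880578 0.26954607]
[-0.011, 0.0198, -0.0236, -0.2, 0.1, -0.0]
[-0.0109, 0.0199, -0.0236, -0.2, 0.1, -0.0]
[-0.0197, 0.0317, -0.0004, 0, 0, 0]
[-0.0196, 0.0317, -0.0004, 0, 0, 0]
[-0.0197, 0.0317, -0.0004, 0, 0, 0]
[-0.0197, 0.0317, -0.0003, 0, 0, 0]
[-0.0197, 0.0317, -0.0004, 0, 0, 0]
[-0.0196, 0.0318, -0.0004, 0, 0, 0]
[-0.0197, 0.0317, -0.0004, 0, 0, 0]
[-0.0197, 0.0317, -0.0004, 0, 0, 0]
--
[-0.0197, 0.0317, -0.0004, 0, 0, 0]
[-0.0196, 0.0317, -0.0004, 0, 0, 0]
[-0.0197, 0.0317, -0.0004, 0, 0, 0]
[-0.0197, 0.0317, -0.0003, 0, 0, 0]
[-0.0197, 0.0317, -0.0004, 0, 0, 0]
[0, -0.0044, 0.011, 5.8, 1.1, 2.0]
[-0.0006, -0.0032, 0.0115, 5.8, 1.1, 2.0]
[-0.001, -0.0021, 0.0116, 5.8, 1.1, 2.0]
[-0.0012, -0.0008, 0.0118, 5.8, 1.1, 2.0]
[-0.0014, 0.0004, 0.0118, 5.8, 1.1, 2.0]
--
[-0.0017, 0.0016, 0.0117, 5.8, 1.1, 2.0]
[-0.0018, 0.0029, 0.0114, 5.8, 1.1, 2.0]
[-0.0019, 0.004, 0.011, 5.8, 1.1, 2.0]
[-0.0019, 0.0053, 0.0105, 5.8, 1.1, 2.0]
[-0.002, 0.0063, 0.0099, 5.8, 1.1, 2.0]
[0, 0, 0, 0, 0, 0]
[0, 0, 0, 0, 0, 0]
[0, 0, 0, 0, 0, 0]
[0, 0, 0, 0, 0, 0]
[0, 0, 0, 0, 0, 0]
--
```

Request:
{"name": "drive_tool", "arguments": {"plan": [{"x": -0.011, "y": 0.02, "z": -0.0235, "wx": 0, "wy": 0, "wz": 0, "grip": 0}, {"x": -0.011, "y": 0.02, "z": -0.0235, "wx": 0, "wy": 0, "wz": 0, "grip": 0}, {"x": -0.0197, "y": 0.0317, "z": -0.0004, "wx": 0, "wy": 0, "wz": 0, "grip": 0}, {"x": -0.0197, "y": 0.0317, "z": -0.0004, "wx": 0, "wy": 0, "wz": 0, "grip": 0}, {"x": -0.0197, "y": 0.0317, "z": -0.0004, "wx": 0, "wy": 0, "wz": 0, "grip": 0}, {"x": -0.0197, "y": 0.0317, "z": -0.0004, "wx": 0, "wy": 0, "wz": 0, "grip": 0}, {"x": -0.0197, "y": 0.0317, "z": -0.0004, "wx": 0, "wy": 0, "wz": 0, "grip": 0}, {"x": -0.0197, "y": 0.0317, "z": -0.0004, "wx": 0, "wy": 0, "wz": 0, "grip": 0}, {"x": -0.0197, "y": 0.0317, "z": -0.0004, "wx": 0, "wy": 0, "wz": 0, "grip": 0}, {"x": -0.0197, "y": 0.0317, "z": -0.0004, "wx": 0, "wy": 0, "wz": 0, "grip": 0}]}}

```text
clock: 14.23
tcp_pos: [0.5385, -0.0077, 0.3721]
tcp_rot: [0.0, -0.152, 0.988, 0.0]
wrist_force: [-0.2, -0.5, -0.3]
width: 0.0426
grip_force: 0.0
```

Request:
{"name": "drive_tool", "arguments": {"plan": [{"x": -0.0197, "y": 0.0317, "z": -0.0004, "wx": 0, "wy": 0, "wz": 0, "grip": 0}, {"x": -0.0197, "y": 0.0317, "z": -0.0004, "wx": 0, "wy": 0, "wz": 0, "grip": 0}, {"x": -0.0197, "y": 0.0317, "z": -0.0004, "wx": 0, "wy": 0, "wz": 0, "grip": 0}, {"x": -0.0197, "y": 0.0317, "z": -0.0004, "wx": 0, "wy": 0, "wz": 0, "grip": 0}, {"x": -0.0197, "y": 0.0317, "z": -0.0004, "wx": 0, "wy": 0, "wz": 0, "grip": 0}, {"x": 0, "y": -0.0045, "z": 0.011, "wx": 5.8, "wy": 1.1, "wz": 2.0, "grip": 0}, {"x": -0.0005, "y": -0.003, "z": 0.0115, "wx": 5.8, "wy": 1.1, "wz": 2.0, "grip": 0}, {"x": -0.001, "y": -0.002, "z": 0.0115, "wx": 5.8, "wy": 1.1, "wz": 2.0, "grip": 0}, {"x": -0.001, "y": -0.001, "z": 0.012, "wx": 5.8, "wy": 1.1, "wz": 2.0, "grip": 0}, {"x": -0.0015, "y": 0.0005, "z": 0.012, "wx": 5.8, "wy": 1.1, "wz": 2.0, "grip": 0}]}}

```text
clock: 15.07
tcp_pos: [0.5924, 0.1507, 0.3189]
tcp_rot: [-0.008, -0.06, 0.965, -0.257]
wrist_force: [0.6, 0.5, -0.4]
width: 0.0424
grip_force: 0.0
```

Request:
{"name": "drive_tool", "arguments": {"plan": [{"x": -0.0015, "y": 0.0015, "z": 0.0115, "wx": 5.8, "wy": 1.1, "wz": 2.0, "grip": 0}, {"x": -0.002, "y": 0.003, "z": 0.0115, "wx": 5.8, "wy": 1.1, "wz": 2.0, "grip": 0}, {"x": -0.002, "y": 0.004, "z": 0.011, "wx": 5.8, "wy": 1.1, "wz": 2.0, "grip": 0}, {"x": -0.002, "y": 0.0055, "z": 0.0105, "wx": 5.8, "wy": 1.1, "wz": 2.0, "grip": 0}, {"x": -0.002, "y": 0.0065, "z": 0.01, "wx": 5.8, "wy": 1.1, "wz": 2.0, "grip": 0}, {"x": 0, "y": 0, "z": 0, "wx": 0, "wy": 0, "wz": 0, "grip": 0}, {"x": 0, "y": 0, "z": 0, "wx": 0, "wy": 0, "wz": 0, "grip": 0}, {"x": 0, "y": 0, "z": 0, "wx": 0, "wy": 0, "wz": 0, "grip": 0}, {"x": 0, "y": 0, "z": 0, "wx": 0, "wy": 0, "wz": 0, "grip": 0}, {"x": 0, "y": 0, "z": 0, "wx": 0, "wy": 0, "wz": 0, "grip": 0}]}}

```text
clock: 15.9
tcp_pos: [0.601, 0.1299, 0.2673]
tcp_rot: [-0.015, 0.035, 0.872, -0.488]
wrist_force: [-0.7, -0.1, 0.4]
width: 0.043
grip_force: 0.0
```

```bash
python3 - <<'E'
from h import *
p,r,o=state(); q,T=tabpose(.55,.054,-1); print(p,r.as_matrix().round(2).tolist(),o["clock"],o["joint_pos"])
print("tab in tool",r.inv().apply(tab(.55)-p).round(4),"turn",(r.inv()*T).as_rotvec(degrees=True).round(2))
a=snap("wrist","w4.png"); W=cloud(a); T3=r.inv().apply(np.nan_to_num(W.reshape(-1,3)-p,nan=9)).reshape(W.shape)
dk=(a["image"].max(2)<70)&(T3[...,2]>.08)&(T3[...,2]<.17)&(abs(T3[...,0])<.03)&(abs(T3[...,1])<.02)
q=T3[dk]; print(len(q),q.min(0).round(4),q.max(0).round(4),q.mean(0).round(4))
b=snap("scene"); cv2.imwrite("pics/w4.png",np.hstack([cv2.resize(a["image"],(400,300)),cv2.resize(b["image"][80:290,170:450],(400,300))]))
E
```

```text
[0.60100593 0.1299339  0.26727712] [[-1.0, 0.05, -0.06], [0.08, 0.52, -0.85], [-0.01, -0.85, -0.52]] 15.9 [ 0.30032401  0.65362982  0.46843594  1.91970273 -0.91808474  0.65052347]
tab in tool [ 0.002  -0.0026  0.1238] turn [ 0.01  0.72 -0.17]
616 [-0.0267 -0.0063  0.109 ] [0.0135 0.0017 0.148 ] [ 0.0045 -0.0022  0.1166]
```

View pics/w4.png

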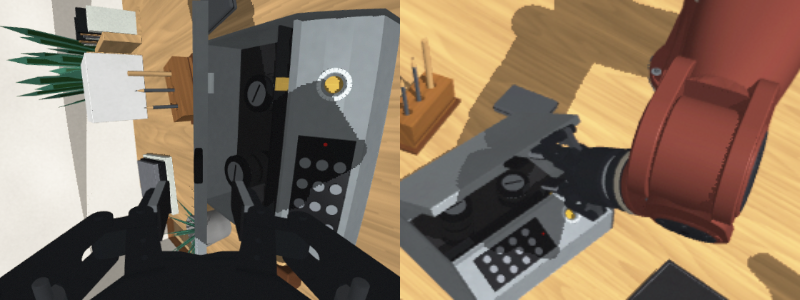

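The wrist view shows the pull tab end-on at (198,165) between the fingers, the lid edge as a grey strip, and the two lenses in the box at (257,93) and (238,165). The scene view agrees, so I go in and grip.

Request:
{"name": "drive_tool", "arguments": {"plan": [{"x": 0.001, "y": -0.0025, "z": 0.01, "wx": 0, "wy": 0, "wz": 0, "grip": 0}, {"x": 0.001, "y": 0, "z": 0.02, "wx": 0, "wy": 0.7, "wz": 0, "grip": 0}, {"x": 0, "y": 0, "z": 0.02, "wx": 0, "wy": 0, "wz": 0, "grip": 0}, {"x": 0, "y": 0, "z": 0.016, "wx": 0, "wy": 0, "wz": 0, "grip": 0}, {"x": 0, "y": 0, "z": 0, "wx": 0, "wy": 0, "wz": 0, "grip": 0}, {"x": 0, "y": 0, "z": 0, "wx": 0, "wy": 0, "wz": 0, "grip": -1}, {"x": 0, "y": 0, "z": 0, "wx": 0, "wy": 0, "wz": 0, "grip": -1}, {"x": 0, "y": 0, "z": 0, "wx": 0, "wy": 0, "wz": 0, "grip": -1}, {"x": 0, "y": 0, "z": 0, "wx": 0, "wy": 0, "wz": 0, "grip": -1}, {"x": 0, "y": 0, "z": 0, "wx": 0, "wy": 0, "wz": 0, "grip": -1}]}}

```text
clock: 16.83
tcp_pos: [0.5942, 0.0734, 0.2323]
tcp_rot: [-0.022, 0.037, 0.871, -0.49]
wrist_force: [-1.1, 5.5, 7.0]
width: 0.007
grip_force: 59.9
```

Request:
{"name": "drive_tool", "arguments": {"plan": [{"x": 0, "y": -0.0156, "z": 0.001, "wx": -3.5, "wy": 0, "wz": 0, "grip": -1}, {"x": 0, "y": -0.0156, "z": 0.001, "wx": -3.5, "wy": 0, "wz": 0, "grip": -1}, {"x": 0, "y": -0.0156, "z": 0.001, "wx": -3.5, "wy": 0, "wz": 0, "grip": -1}, {"x": 0, "y": -0.0156, "z": 0.001, "wx": -3.5, "wy": 0, "wz": 0, "grip": -1}, {"x": 0, "y": -0.0156, "z": 0.001, "wx": -3.5, "wy": 0, "wz": 0, "grip": -1}, {"x": 0, "y": -0.0156, "z": 0.001, "wx": -3.5, "wy": 0, "wz": 0, "grip": -1}, {"x": 0, "y": -0.0156, "z": 0.001, "wx": -3.5, "wy": 0, "wz": 0, "grip": -1}, {"x": 0, "y": -0.0156, "z": 0.001, "wx": -3.5, "wy": 0, "wz": 0, "grip": -1}, {"x": 0, "y": 0, "z": 0, "wx": 0, "wy": 0, "wz": 0, "grip": -1}, {"x": 0, "y": 0, "z": 0, "wx": 0, "wy": 0, "wz": 0, "grip": -1}]}}

```text
clock: 17.67
tcp_pos: [0.586, -0.0186, 0.3175]
tcp_rot: [-0.012, 0.042, 0.964, -0.264]
wrist_force: [-5.1, 4.8, 8.8]
width: 0.0067
grip_force: 64.8
```

```bash
cat > arc.py <<'E'
from h import *
p,r,o=state(); z=r.apply([0,0,1]); a=np.arctan2(-z[2],z@SX)
v=p-HIN; b=np.arctan2(v[2],-(v@SX))
print(p,"tool angle",a.round(3),"tcp angle",b.round(3),"rad",np.hypot(v[2],v@SX).round(4),"ys",(v@SV).round(4),"F tool",r.inv().apply(o["wrist_force"]).round(1),o["width"],o["joint_pos"],o["clock"])
E
python3 arc.py
```

```text
[ 0.58600256 -0.01862412  0.31746531] tool angle 1.036 tcp angle 1.067 rad 0.2574 ys -0.0019 F tool [ 5.5 -0.8 -9.8] 0.006749191636322023 [-0.05239371  0.12403155  0.0846727   1.55336029 -0.53444298  0.0414617 ] 17.6667
```

Request:
{"name": "drive_tool", "arguments": {"plan": [{"x": 0, "y": -0.0156, "z": 0.0008, "wx": -3.5, "wy": 0, "wz": 0, "grip": -1}, {"x": 0, "y": -0.0156, "z": 0.0008, "wx": -3.5, "wy": 0, "wz": 0, "grip": -1}, {"x": 0, "y": -0.0156, "z": 0.0008, "wx": -3.5, "wy": 0, "wz": 0, "grip": -1}, {"x": 0, "y": -0.0156, "z": 0.0008, "wx": -3.5, "wy": 0, "wz": 0, "grip": -1}, {"x": 0, "y": -0.0156, "z": 0.0008, "wx": -3.5, "wy": 0, "wz": 0, "grip": -1}, {"x": 0, "y": -0.0156, "z": 0.0008, "wx": -3.5, "wy": 0, "wz": 0, "grip": -1}, {"x": 0, "y": -0.0156, "z": 0.0008, "wx": -3.5, "wy": 0, "wz": 0, "grip": -1}, {"x": 0, "y": -0.0156, "z": 0.0008, "wx": -3.5, "wy": 0, "wz": 0, "grip": -1}, {"x": 0, "y": -0.0156, "z": 0.0008, "wx": -3.5, "wy": 0, "wz": 0, "grip": -1}, {"x": 0, "y": 0, "z": 0, "wx": 0, "wy": 0, "wz": 0, "grip": -1}]}}

```text
clock: 18.5
tcp_pos: [0.5741, -0.1555, 0.3486]
tcp_rot: [-0.001, 0.045, 0.999, 0.008]
wrist_force: [-2.0, 1.3, 3.0]
width: 0.0066
grip_force: 64.0
```

```bash
python3 arc.py
```

```text
[ 0.5740683  -0.15553877  0.34858906] tool angle 1.588 tcp angle 1.622 rad 0.2569 ys -0.002 F tool [ 2.2  1.1 -2.9] 0.006607966028628615 [-0.48992784  0.11189322  0.18695971  1.65522163  0.01427269 -0.39960536] 18.5
```

Request:
{"name": "drive_tool", "arguments": {"plan": [{"x": 0, "y": 0, "z": 0, "wx": 0, "wy": 0, "wz": 0, "grip": -0.5}, {"x": 0, "y": 0, "z": 0, "wx": 0, "wy": 0, "wz": 0, "grip": -0.3}, {"x": 0, "y": 0, "z": 0, "wx": 0, "wy": 0, "wz": 0, "grip": 0}, {"x": 0, "y": 0, "z": -0.01, "wx": 0, "wy": 0, "wz": 0, "grip": 0}, {"x": 0, "y": 0, "z": -0.025, "wx": 0, "wy": 0, "wz": 0, "grip": 0}, {"x": 0, "y": 0, "z": -0.025, "wx": 0, "wy": 0, "wz": 0, "grip": 0}, {"x": 0, "y": 0, "z": -0.025, "wx": 0, "wy": 0, "wz": 0, "grip": 0}, {"x": 0, "y": 0.03, "z": 0, "wx": 0, "wy": 0, "wz": 0, "grip": 1}, {"x": 0, "y": 0.04, "z": 0, "wx": 0, "wy": 0, "wz": 0, "grip": 1}, {"x": 0, "y": 0.04, "z": 0, "wx": 0, "wy": 0, "wz": 0, "grip": 1}]}}

```text
clock: 19.33
tcp_pos: [0.5843, -0.0427, 0.4362]
tcp_rot: [-0.0, 0.044, 0.999, 0.007]
wrist_force: [1.0, 1.3, -0.4]
width: 0.077
grip_force: 0.0
```

```bash
python3 - <<'E'
from h import *
p,r,o=state(); print(p,o["clock"],o["width"],o["joint_pos"])
ims=[]
for n in("top","scene","wrist"):
    s=snap(n); W=cloud(s); z=W[...,2]; ims.append(s["image"])
    S=np.stack([(W-SO)@SX,(W-SO)@SV,z],-1)
    m=(S[...,0]>.1)&(S[...,0]<.17)&(abs(S[...,1])<.14)&(z>.12)&(z<.31); q=S[m]
    if len(q)>20: print(n,"lid",len(q),"zmax",q[:,2].max().round(3),"x at bottom/top",q[q[:,2]<.16][:,0].mean().round(4),q[q[:,2]>.22][:,0].mean().round(4))
    for sy in(-.062,.062):
        m=(np.hypot(S[...,0]-.042,S[...,1]-sy)<.034)&(z>.03)&(z<.1); q=W[m]
        if len(q)<20: continue
        zt=np.percentile(q[:,2],90); t=m&(abs(z-zt)<.004); c,rad=cv2.minEnclosingCircle((W[t][:,:2]*1000).astype(np.float32))
        print(n,"well",sy,"expect",safe(42,sy*1000,0)[:2].round(4),"top z",zt.round(4),"centre",np.round(c,1),"rad",round(rad,1),t.sum())
    if n=="top":
        mk=(s["image"].max(2)<75)&(z<.02)&(W[...,0]>.35)&(W[...,0]<.75)&(W[...,1]>.2)&(W[...,1]<.5)
        k,l,st,_=cv2.connectedComponentsWithStats(mk.astype(np.uint8)); i=1+st[1:,4].argmax(); P=(W[l==i][:,:2]*1000).astype(np.float32)
        print("mat",st[i],cv2.minAreaRect(P))
        m=(z>.02)&(W[...,0]>.4)&(W[...,0]<.75)&(W[...,1]>.2)&(W[...,1]<.5); P=(W[m][:,:2]*1000).astype(np.float32); print("camera",cv2.minAreaRect(P),W[m][:,:2].min(0),W[m][:,:2].max(0))
cv2.imwrite("pics/v5.png",np.hstack([cv2.resize(i,(400,300)) for i in ims[1:]]))
E
```

```text
[ 0.5843087  -0.04273337  0.43619897] 19.3333 0.07695843177131567 [-0.3012984   0.14413525  0.38531532  1.8159697   0.01296674 -0.21328262]
top lid 92 zmax 0.275 x at bottom/top nan 0.1325
mat [ 112  143   82   84 4849] ((564.5310668945312, 324.93109130859375), (207.42628479003906, 221.92721557617188), 89.35845947265625)
camera ((674.8932495117188, 388.0265197753906), (262.9081726074219, 118.26243591308594), 53.00110626220703) [0.59904    0.26350999] [0.74990708 0.49932918]
scene lid 5302 zmax 0.308 x at bottom/top 0.1293 0.1292
scene well -0.062 expect [ 0.522  -0.0606] top z 0.0481 centre [523.7 -59.1] rad 29.8 242
scene well 0.062 expect [ 0.6456 -0.0711] top z 0.0836 centre [645.7 -69. ] rad 29.8 336
wrist lid 15140 zmax 0.306 x at bottom/top 0.13 0.1285
wrist well -0.062 expect [ 0.522  -0.0606] top z 0.0472 centre [523.3 -60.4] rad 29.1 1262
wrist well 0.062 expect [ 0.6456 -0.0711] top z 0.0834 centre [647.  -71.1] rad 28.9 1204<stdin>:8: RuntimeWarning: Mean of empty slice.
  ret = ret.dtype.type(ret / rcount)
```

View pics/v5.png

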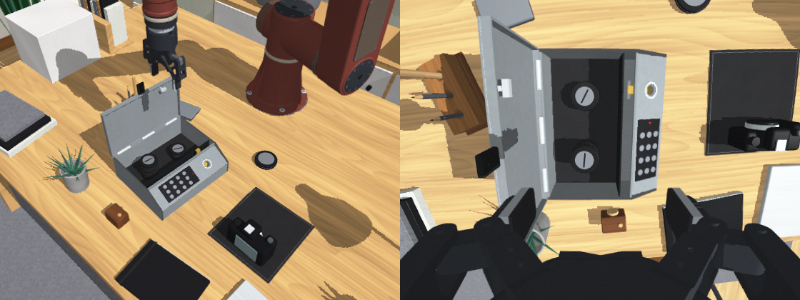

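The view shows the lid standing upright by itself at about 90 degrees, and both lenses in their wells. The tall lens is the far one, at (583,160) in the picture and (0.6465, -0.071) in the world, with its top at 0.083 m. Before reaching in I check the arm's clearance to the lid.

```bash
python3 - <<'E'
from h import *
from scipy.optimize import least_squares
D_=[([.92630,.10457,.09667,1.56392,0,1.35309],[.24826,.54603,.30331],None),
([-.86267,-.0056,-.09342,1.48268,0,-1.16858],[.45658,-.33389,.26104],None),
([-.87573,.01781,.04378,1.5966,0,-1.18],[.45512,-.34339,.32373],None),
([-.3013,.14414,.38532,1.81597,.01297,-.2133],[.58431,-.04273,.4362],None),
([-.48993,.11189,.18696,1.65522,.01427,-.3996],[.57407,-.15554,.34859],None),
([.27093,.22111,.04944,1.60268,-.48523,.0153],[.52869,.16968,.24029],[-.047,-.497,-.866]),
([.30032,.65363,.46844,1.9197,-.91808,.65052],[.60101,.12993,.26728],[-.06,-.85,-.52]),
([-.05239,.12403,.08467,1.55336,-.53444,.04146],[.586,-.01862,.31747],[-.078,-.507,-.86])]
def f(v):
    L1,L2,h,c,off,Lt=v; e=[]
    for j,p,zt in D_:
        zt=np.array(zt if zt else [0,0,-1.]); w=np.array(p)-Lt*zt
        rad=np.array([np.cos(j[0]),np.sin(j[0])]); lat=np.array([-rad[1],rad[0]])
        # tool axis component
        ph=j[2]-j[1]
        t=ph+np.pi/2-j[3]  # wrist pitch error from down
        e+= [w[:2]@rad-(L1*np.sin(j[1])+L2*np.cos(ph)+c*np.cos(t)), w[:2]@lat-off, w[2]-(h+L1*np.cos(j[1])+L2*np.sin(ph)+c*np.sin(t))]
    return e
s=least_squares(f,[.45,.45,.2,.1,.13,.25]); print(s.x.round(3),np.abs(s.fun).max().round(4))
E
```

```text
[0.23  0.545 0.313 0.012 0.131 0.233] 0.0131
```

```bash
python3 - <<'E'
from h import *
p,r,o=state(); j=-.31; rad=np.array([np.cos(j),np.sin(j),0]); lat=np.array([-rad[1],rad[0],0])
for n in("scene","top"):
    s=snap(n); W=cloud(s); W=W[np.isfinite(W[...,0])]; q=W-p; q=q[(q[:,2]>-.09)&(W[:,2]>.35)]
    a=np.stack([q@rad,q@lat,q[:,2]],1); print(n,len(a))
    for lo in np.arange(-.30,.1,.03):
        k=a[(a[:,1]>=lo)&(a[:,1]<lo+.03)]
        if len(k)<5: continue
        print(" lat",lo.round(2),len(k),"min h",np.percentile(k[:,2],1).round(3),"by rad:",[(b.round(2),np.percentile(kk[:,2],2).round(3)) for b in np.arange(-.4,.1,.1) if len(kk:=k[(k[:,0]>=b)&(k[:,0]<b+.1)])>4])
E
```

```text
scene 15331
 lat -0.27 44 min h -0.085 by rad: []
 lat -0.24 97 min h -0.086 by rad: []
 lat -0.21 131 min h -0.085 by rad: []
 lat -0.18 345 min h -0.085 by rad: []
 lat -0.15 442 min h -0.085 by rad: []
 lat -0.12 505 min h -0.086 by rad: []
 lat -0.09 593 min h -0.085 by rad: [(np.float64(-0.0), np.float64(-0.014))]
 lat -0.06 639 min h -0.086 by rad: [(np.float64(-0.1), np.float64(-0.057)), (np.float64(-0.0), np.float64(-0.058))]
 lat -0.03 543 min h -0.085 by rad: [(np.float64(-0.0), np.float64(0.001))]
 lat -0.0 1827 min h -0.084 by rad: [(np.float64(-0.1), np.float64(0.008)), (np.float64(-0.0), np.float64(0.015))]
 lat 0.03 2099 min h -0.057 by rad: [(np.float64(-0.1), np.float64(-0.051)), (np.float64(-0.0), np.float64(-0.006))]
 lat 0.06 818 min h -0.083 by rad: [(np.float64(-0.1), np.float64(-0.008))]
 lat 0.09 927 min h -0.084 by rad: []
top 54842
 lat -0.09 1925 min h 0.28 by rad: [(np.float64(-0.4), np.float64(0.276)), (np.float64(-0.3), np.float64(0.293)), (np.float64(-0.2), np.float64(0.325))]
 lat -0.06 12245 min h 0.313 by rad: [(np.float64(-0.4), np.float64(0.308)), 
[... 299 characters left out ...]
64(0.357)), (np.float64(-0.1), np.float64(0.382)), (np.float64(-0.0), np.float64(0.399))]
 lat -0.0 14236 min h 0.309 by rad: [(np.float64(-0.4), np.float64(0.306)), (np.float64(-0.3), np.float64(0.324)), (np.float64(-0.2), np.float64(0.355)), (np.float64(-0.1), np.float64(0.378)), (np.float64(-0.0), np.float64(0.397))]
 lat 0.03 9863 min h 0.282 by rad: [(np.float64(-0.4), np.float64(0.274)), (np.float64(-0.3), np.float64(0.298)), (np.float64(-0.2), np.float64(0.33)), (np.float64(-0.1), np.float64(0.364)), (np.float64(-0.0), np.float64(0.401))]
 lat 0.06 384 min h 0.04 by rad: [(np.float64(-0.4), np.float64(0.26)), (np.float64(-0.3), np.float64(0.285))]
 lat 0.09 554 min h -0.079 by rad: []
```

```bash
python3 - <<'E'
from h import *
p,r,o=state(); L=np.array([.6465,-.0705,.112]); print(p,"delta tool",r.inv().apply(L-p).round(4),r.as_matrix().round(3).tolist(),(r.inv()*down(175.1)).as_rotvec(degrees=True).round(2))
E
```

```text
[ 0.58426831 -0.04337581  0.43551833] delta tool [-0.065  -0.0261  0.3231] [[-0.996, 0.085, -0.001], [0.085, 0.996, 0.014], [0.002, 0.013, -1.0]] [ 0.77 -0.12  0.01]
```

Request:
{"name": "drive_tool", "arguments": {"plan": [{"x": -0.032, "y": -0.012, "z": 0, "wx": 0.8, "wy": 0, "wz": 0, "grip": 1}, {"x": -0.0325, "y": -0.011, "z": 0.01, "wx": 0, "wy": 0, "wz": 0, "grip": 1}, {"x": 0, "y": 0, "z": 0.035, "wx": 0, "wy": 0, "wz": 0, "grip": 1}, {"x": 0, "y": 0, "z": 0.04, "wx": 0, "wy": 0, "wz": 0, "grip": 1}, {"x": 0, "y": 0, "z": 0.04, "wx": 0, "wy": 0, "wz": 0, "grip": 1}, {"x": 0, "y": 0, "z": 0.035, "wx": 0, "wy": 0, "wz": 0, "grip": 1}, {"x": 0, "y": 0, "z": 0.02, "wx": 0, "wy": 0, "wz": 0, "grip": 1}, {"x": 0, "y": 0, "z": 0, "wx": 0, "wy": 0, "wz": 0, "grip": 1}, {"x": 0, "y": 0, "z": 0, "wx": 0, "wy": 0, "wz": 0, "grip": 1}, {"x": 0, "y": 0, "z": 0, "wx": 0, "wy": 0, "wz": 0, "grip": 1}]}}

```text
clock: 20.42
tcp_pos: [0.6466, -0.0733, 0.2569]
tcp_rot: [-0.0, 0.044, 0.999, -0.0]
wrist_force: [0.5, 0.1, 1.1]
width: 0.0853
grip_force: 0.0
```

```bash
python3 - <<'E'
from h import *
s=snap("wrist"); W=cloud(s); z=W[...,2]; p,r,o=state()
m=(np.hypot(W[...,0]-.6465,W[...,1]+.0705)<.036)&(z>.078)&(z<.09); c,rad=cv2.minEnclosingCircle((W[m][:,:2]*1000).astype(np.float32)); print(c,rad,m.sum(),z[m].mean())
L=np.array([c[0]/1000,c[1]/1000,.112]); print(p,o["width"],"delta",r.inv().apply(L-p).round(4),r.apply([0,0,1]).round(3))
E
```

```text
(646.5867919921875, -70.96491241455078) 28.890058517456055 3703 0.08221960759344962
[ 0.64690389 -0.07321865  0.25747104] 0.08549586340029111 delta [0.0006 0.0023 0.1455] [ 0.001 -0.001 -1.   ]
```

Request:
{"name": "drive_tool", "arguments": {"plan": [{"x": 0.0005, "y": 0.0023, "z": 0.025, "wx": 0, "wy": 0, "wz": 0, "grip": 1}, {"x": 0, "y": 0, "z": 0.03, "wx": 0, "wy": 0, "wz": 0, "grip": 1}, {"x": 0, "y": 0, "z": 0.03, "wx": 0, "wy": 0, "wz": 0, "grip": 1}, {"x": 0, "y": 0, "z": 0.025, "wx": 0, "wy": 0, "wz": 0, "grip": 1}, {"x": 0, "y": 0, "z": 0.02, "wx": 0, "wy": 0, "wz": 0, "grip": 1}, {"x": 0, "y": 0, "z": 0.015, "wx": 0, "wy": 0, "wz": 0, "grip": 1}, {"x": 0, "y": 0, "z": 0, "wx": 0, "wy": 0, "wz": 0, "grip": 1}, {"x": 0, "y": 0, "z": 0, "wx": 0, "wy": 0, "wz": 0, "grip": -1}, {"x": 0, "y": 0, "z": 0, "wx": 0, "wy": 0, "wz": 0, "grip": -1}, {"x": 0, "y": 0, "z": 0, "wx": 0, "wy": 0, "wz": 0, "grip": -1}]}}

```text
clock: 21.3
tcp_pos: [0.6469, -0.0707, 0.1127]
tcp_rot: [0.001, 0.043, 0.999, -0.001]
wrist_force: [0.1, 0.3, 0.4]
width: 0.0569
grip_force: 64.1
```

Request:
{"name": "drive_tool", "arguments": {"plan": [{"x": 0, "y": 0, "z": 0, "wx": 0, "wy": 0, "wz": 0, "grip": -1}, {"x": 0, "y": 0, "z": 0, "wx": 0, "wy": 0, "wz": 0, "grip": -1}, {"x": 0, "y": 0, "z": 0, "wx": 0, "wy": 0, "wz": 0, "grip": -1}, {"x": 0, "y": 0, "z": -0.005, "wx": 0, "wy": 0, "wz": 0, "grip": -1}, {"x": 0, "y": 0, "z": -0.01, "wx": 0, "wy": 0, "wz": 0, "grip": -1}, {"x": 0, "y": 0, "z": -0.02, "wx": 0, "wy": 0, "wz": 0, "grip": -1}, {"x": 0, "y": 0, "z": -0.03, "wx": 0, "wy": 0, "wz": 0, "grip": -1}, {"x": 0, "y": 0, "z": -0.03, "wx": 0, "wy": 0, "wz": 0, "grip": -1}, {"x": 0, "y": 0, "z": -0.03, "wx": 0, "wy": 0, "wz": 0, "grip": -1}, {"x": 0, "y": 0, "z": -0.02, "wx": 0, "wy": 0, "wz": 0, "grip": -1}]}}

```text
clock: 22.13
tcp_pos: [0.6461, -0.0701, 0.2591]
tcp_rot: [0.0, 0.043, 0.999, -0.0]
wrist_force: [1.8, -0.1, -3.4]
width: 0.057
grip_force: 64.6
```

```bash
python3 - <<'E'
from h import *
p,r,o=state(); print(p,r.apply([0,0,1]).round(3),o["width"],o["grip_force"],o["wrist_force"],o["clock"])
b=snap("top"); W=cloud(b); z=W[...,2]; im=b["image"]
# mat corners: dark pixels near desk height, pixel contour -> plane z=3mm
mk=((im.max(2)<95)&(W[...,0]>.38)&(W[...,0]<.76)&(W[...,1]>.19)&(W[...,1]<.52)).astype(np.uint8)
k,l,st,_=cv2.connectedComponentsWithStats(mk); i=1+st[1:,4].argmax(); print("mat px",st[i])
c=max(cv2.findContours((l==i).astype(np.uint8),cv2.RETR_EXTERNAL,cv2.CHAIN_APPROX_NONE)[0],key=len)
def ray(u,v,h):
    a=cv2.undistortPoints(np.array([[[u,v]]],float),b["K"],np.array([b["k1"],0,0,0,0.]))[0,0]; d=b["pose"][:3,:3]@np.array([a[0],-a[1],-1]); o=b["pose"][:3,3]; return (o+d*(h-o[2])/d[2])[:2]
P=np.array([ray(*q[0],.003) for q in c])*1000; print(cv2.minAreaRect(P.astype(np.float32)),P.min(0).round(),P.max(0).round())
m=(z>.02)&(z<.13)&(W[...,0]>.45)&(W[...,0]<.75)&(W[...,1]>.2)&(W[...,1]<.45); k,l=cv2.connectedComponents(m.astype(np.uint8)); big=l==1+np.argmax(np.bincount(l[l>0])[1:]); 
Q=W[big]; print("camera x",np.percentile(Q[:,0],[1,50,99]).round(3),"y",np.percentile(Q[:,1],[1,50,99]).round(3),"z",Q[:,2].max())
cv2.imwrite("pics/v6.png",np.hstack([cv2.resize(im[90:300,60:340],(400,300)),cv2.resize(snap("scene")["image"],(400,300))]))
E
```

```text
[ 0.64613587 -0.07012711  0.25905832] [ 0.001 -0.001 -1.   ] 0.056969842675513145 64.61471199989319 [ 1.8368639  -0.14539832 -3.38110796] 22.1333
mat px [ 110  139   85   90 6784]
((565.4083251953125, 326.3414306640625), (215.0573272705078, 233.35841369628906), 89.10204315185547) [448. 218.] [683. 435.]
camera x [0.6   0.629 0.664] y [0.264 0.325 0.394] z 0.10787603970996873
```

View pics/v6.png

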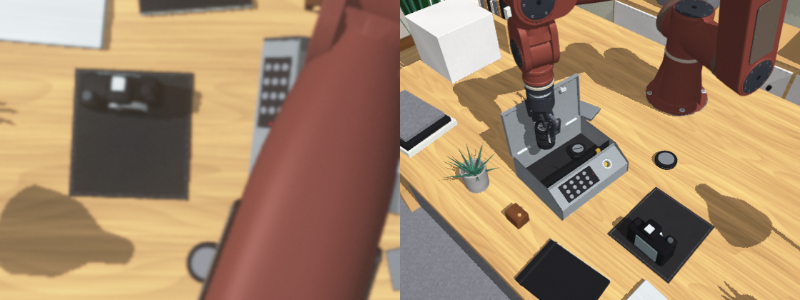

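The top crop shows the mat at (75–192, 70–198) in crop pixels, with the camera on its far side and the near half clear. The scene view shows the tall lens held upright above the safe, with the short lens still in its well and the lid standing.

Request:
{"name": "drive_tool", "arguments": {"plan": [{"x": 0.006, "y": 0.014, "z": -0.01, "wx": 0, "wy": 0, "wz": 0, "grip": -1}, {"x": 0.011, "y": 0.025, "z": 0, "wx": 0, "wy": 0, "wz": 0, "grip": -1}, {"x": 0.0143, "y": 0.032, "z": 0, "wx": 0, "wy": 0, "wz": 0, "grip": -1}, {"x": 0.0143, "y": 0.032, "z": 0, "wx": 0, "wy": 0, "wz": 0, "grip": -1}, {"x": 0.0143, "y": 0.032, "z": 0, "wx": 0, "wy": 0, "wz": 0, "grip": -1}, {"x": 0.0143, "y": 0.032, "z": 0, "wx": 0, "wy": 0, "wz": 0, "grip": -1}, {"x": 0.0143, "y": 0.032, "z": 0, "wx": 0, "wy": 0, "wz": 0, "grip": -1}, {"x": 0.0143, "y": 0.032, "z": 0, "wx": 0, "wy": 0, "wz": 0, "grip": -1}, {"x": 0.0143, "y": 0.032, "z": 0, "wx": 0, "wy": 0, "wz": 0, "grip": -1}, {"x": 0.0143, "y": 0.032, "z": 0, "wx": 0, "wy": 0, "wz": 0, "grip": -1}]}}

```text
clock: 23.07
tcp_pos: [0.5385, 0.2371, 0.2638]
tcp_rot: [-0.002, 0.043, 0.999, -0.0]
wrist_force: [0.6, 0.1, -3.0]
width: 0.0568
grip_force: 64.9
```

Request:
{"name": "drive_tool", "arguments": {"plan": [{"x": 0.0143, "y": 0.032, "z": 0, "wx": 0, "wy": 0, "wz": 0, "grip": -1}, {"x": 0.013, "y": 0.03, "z": 0, "wx": 0, "wy": 0, "wz": 0, "grip": -1}, {"x": 0.008, "y": 0.018, "z": 0, "wx": 0, "wy": 0, "wz": 0, "grip": -1}, {"x": 0.003, "y": 0.007, "z": 0, "wx": 0, "wy": 0, "wz": 0, "grip": -1}, {"x": 0, "y": 0, "z": 0.02, "wx": 0, "wy": 0, "wz": 0, "grip": -1}, {"x": 0, "y": 0, "z": 0.03, "wx": 0, "wy": 0, "wz": 0, "grip": -1}, {"x": 0, "y": 0, "z": 0.03, "wx": 0, "wy": 0, "wz": 0, "grip": -1}, {"x": 0, "y": 0, "z": 0.02, "wx": 0, "wy": 0, "wz": 0, "grip": -1}, {"x": 0, "y": 0, "z": 0, "wx": 0, "wy": 0, "wz": 0, "grip": -1}, {"x": 0, "y": 0, "z": 0, "wx": 0, "wy": 0, "wz": 0, "grip": -1}]}}

```text
clock: 23.9
tcp_pos: [0.5084, 0.3246, 0.1637]
tcp_rot: [-0.003, 0.044, 0.999, -0.001]
wrist_force: [0.5, 0.7, -3.6]
width: 0.0566
grip_force: 65.0
```

```bash
python3 - <<'E'
from h import *
p,r,o=state(); print(p,"delta to place",r.inv().apply(np.array([.51,.326,.106])-p).round(4),r.apply([0,0,1]).round(3),o["width"],o["wrist_force"])
W=cloud(snap("scene")); T=r.inv().apply(np.nan_to_num(W.reshape(-1,3)-p,nan=9))
m=(np.hypot(T[:,0],T[:,1])<.034)&(T[:,2]>.07)&(T[:,2]<.14); print("lens low end tool z",np.sort(T[m][:,2])[-8:].round(4),"expect",.1127-.0105)
E
```

```text
[0.50840017 0.32460246 0.16372552] delta to place [-0.0018  0.0016  0.0577] [-0.006 -0.001 -1.   ] 0.05660794560788058 [ 0.51751733  0.7171705  -3.57525225]
lens low end tool z [0.1013 0.1014 0.1015 0.1025 0.1026 0.103  0.103  0.1031] expect 0.1022
```

Request:
{"name": "drive_tool", "arguments": {"plan": [{"x": -0.002, "y": 0.001, "z": 0.01, "wx": 0, "wy": 0, "wz": 0, "grip": -1}, {"x": 0, "y": 0, "z": 0.012, "wx": 0, "wy": 0, "wz": 0, "grip": -1}, {"x": 0, "y": 0, "z": 0.012, "wx": 0, "wy": 0, "wz": 0, "grip": -1}, {"x": 0, "y": 0, "z": 0.009, "wx": 0, "wy": 0, "wz": 0, "grip": -1}, {"x": 0, "y": 0, "z": 0.006, "wx": 0, "wy": 0, "wz": 0, "grip": -1}, {"x": 0, "y": 0, "z": 0.003, "wx": 0, "wy": 0, "wz": 0, "grip": -1}, {"x": 0, "y": 0, "z": 0.002, "wx": 0, "wy": 0, "wz": 0, "grip": -1}, {"x": 0, "y": 0, "z": 0.001, "wx": 0, "wy": 0, "wz": 0, "grip": -1}, {"x": 0, "y": 0, "z": 0, "wx": 0, "wy": 0, "wz": 0, "grip": -1}, {"x": 0, "y": 0, "z": 0, "wx": 0, "wy": 0, "wz": 0, "grip": -1}]}}

```text
clock: 24.78
tcp_pos: [0.5118, 0.3262, 0.1106]
tcp_rot: [-0.001, 0.043, 0.999, 0.0]
wrist_force: [0.0, -0.5, -2.8]
width: 0.0568
grip_force: 65.0
```

Request:
{"name": "drive_tool", "arguments": {"plan": [{"x": 0, "y": 0, "z": 0.001, "wx": 0, "wy": 0, "wz": 0, "grip": -1}, {"x": 0, "y": 0, "z": 0.001, "wx": 0, "wy": 0, "wz": 0, "grip": -1}, {"x": 0, "y": 0, "z": 0.001, "wx": 0, "wy": 0, "wz": 0, "grip": -1}, {"x": 0, "y": 0, "z": 0.0005, "wx": 0, "wy": 0, "wz": 0, "grip": -1}, {"x": 0, "y": 0, "z": 0.0005, "wx": 0, "wy": 0, "wz": 0, "grip": -1}, {"x": 0, "y": 0, "z": 0.0005, "wx": 0, "wy": 0, "wz": 0, "grip": -1}, {"x": 0, "y": 0, "z": 0, "wx": 0, "wy": 0, "wz": 0, "grip": -1}, {"x": 0, "y": 0, "z": 0, "wx": 0, "wy": 0, "wz": 0, "grip": -1}, {"x": 0, "y": 0, "z": 0, "wx": 0, "wy": 0, "wz": 0, "grip": -1}, {"x": 0, "y": 0, "z": 0, "wx": 0, "wy": 0, "wz": 0, "grip": -1}]}}

```text
clock: 25.62
tcp_pos: [0.5115, 0.3261, 0.1057]
tcp_rot: [-0.001, 0.043, 0.999, 0.0]
wrist_force: [-1.8, -0.4, -1.7]
width: 0.0571
grip_force: 65.1
```

Request:
{"name": "drive_tool", "arguments": {"plan": [{"x": 0, "y": 0, "z": 0.0005, "wx": 0, "wy": 0, "wz": 0, "grip": -1}, {"x": 0, "y": 0, "z": 0, "wx": 0, "wy": 0, "wz": 0, "grip": -1}, {"x": 0, "y": 0, "z": 0, "wx": 0, "wy": 0, "wz": 0, "grip": 0.5}, {"x": 0, "y": 0, "z": 0, "wx": 0, "wy": 0, "wz": 0, "grip": 0.8}, {"x": 0, "y": 0, "z": 0, "wx": 0, "wy": 0, "wz": 0, "grip": 1}, {"x": 0, "y": 0, "z": 0, "wx": 0, "wy": 0, "wz": 0, "grip": 1}, {"x": 0, "y": 0, "z": 0, "wx": 0, "wy": 0, "wz": 0, "grip": 1}, {"x": 0, "y": 0, "z": -0.01, "wx": 0, "wy": 0, "wz": 0, "grip": 1}, {"x": 0, "y": 0, "z": -0.02, "wx": 0, "wy": 0, "wz": 0, "grip": 1}, {"x": 0, "y": 0, "z": -0.03, "wx": 0, "wy": 0, "wz": 0, "grip": 1}]}}

```text
clock: 26.45
tcp_pos: [0.5102, 0.3255, 0.1637]
tcp_rot: [-0.003, 0.043, 0.999, -0.001]
wrist_force: [1.4, 0.2, 0.1]
width: 0.085
grip_force: 0.0
```

Request:
{"name": "drive_tool", "arguments": {"plan": [{"x": 0, "y": 0, "z": -0.04, "wx": 0, "wy": 0, "wz": 0, "grip": 1}, {"x": 0, "y": 0, "z": -0.04, "wx": 0, "wy": 0, "wz": 0, "grip": 1}, {"x": 0, "y": 0, "z": -0.04, "wx": 0, "wy": 0, "wz": 0, "grip": 1}, {"x": 0, "y": 0, "z": -0.02, "wx": 0, "wy": 0, "wz": 0, "grip": 1}, {"x": 0, "y": 0, "z": 0, "wx": 0, "wy": 0, "wz": 0, "grip": 1}, {"x": 0, "y": 0, "z": 0, "wx": 0, "wy": 0, "wz": 0, "grip": 1}, {"x": 0, "y": 0, "z": 0, "wx": 0, "wy": 0, "wz": 0, "grip": 1}, {"x": 0, "y": 0, "z": 0, "wx": 0, "wy": 0, "wz": 0, "grip": 1}, {"x": 0, "y": 0, "z": 0, "wx": 0, "wy": 0, "wz": 0, "grip": 1}, {"x": 0, "y": 0, "z": 0, "wx": 0, "wy": 0, "wz": 0, "grip": 1}]}}

```text
clock: 27.28
tcp_pos: [0.5116, 0.3259, 0.304]
tcp_rot: [-0.002, 0.043, 0.999, -0.0]
wrist_force: [-0.0, -0.0, -0.4]
width: 0.0857
grip_force: 0.0
```

```bash
python3 - <<'E'
from h import *
p,r,o=state(); print(p,o["width"],o["wrist_force"],o["clock"])
b=snap("wrist"); W=cloud(b); z=W[...,2]; m=(np.hypot(W[...,0]-.511,W[...,1]-.326)<.045)&(z>.06)&(z<.09); c,rad=cv2.minEnclosingCircle((W[m][:,:2]*1000).astype(np.float32)); print("lens",c,rad,z[m].mean(),z[m].std())
s=snap("scene"); V=cloud(s); zz=V[...,2]; m=(np.hypot(V[...,0]-.455,V[...,1]+.343)<.02)&(zz>.08); print("dowel top",zz[m].max())
S=(V-SO)@SX; m=(S>.1)&(S<.17)&(abs((V-SO)@SV)<.14)&(zz>.12); print("lid",zz[m].max(),S[m&(zz<.16)].mean(),S[m&(zz>.22)].mean())
cv2.imwrite("pics/v7.png",np.hstack([cv2.resize(b["image"],(400,300)),cv2.resize(s["image"],(400,300))]))
E
```

```text
[0.51162288 0.32587913 0.30395459] 0.08565401555471772 [-0.01293033 -0.01029934 -0.38154158] 27.2833
lens (511.33538818359375, 325.9505310058594) 29.043405532836914 0.07501181841658701 0.0016329589013997035
dowel top 0.16941374052889624
lid 0.3054577428572536 0.12932238893685422 0.12918447935932964
```

View pics/v7.png

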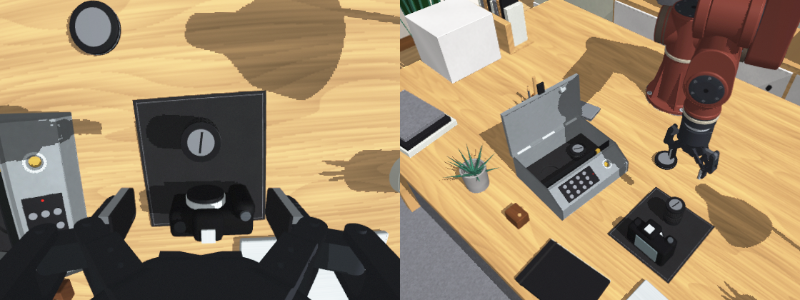

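The tall lens stands upright on the mat at (200,142) in the wrist view, with clear space between it and the camera. The lid is open and the dowel is back in its hole, so I hand the job in.

```bash
python3 -c "
from h import *
print(order.finish_job())"
```

```text
the job is handed in; nothing more can be done
None
```

The job is done and handed in after about 27 s of arm time: safe released, dowel back in its own hole, lid standing open, and the tall lens upright on the mat in front of the camera.

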